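# Feel the dock's bays for a leftover spacer, then dock the power pack

### The arm

A 7-joint arm with a two-finger parallel gripper is mounted at the origin on a cart in front of the work surface, level with it; the furniture and walls round the work are solid. World frame = base frame: x ahead of the robot, y to its left, z up, the work surface at z = 0. Lengths are in m, angles in rad, forces in N, time in s.
With the tool pointing down it reaches from about 0.4 to 0.875 m from the base axis. Payload 19.3 kg.
Tool frame: the origin (TCP) lies midway between the tips of the shut fingers; the grasp point (between the pads) lies 19 mm behind it; z points along the fingers, y is the direction in which the jaws open and shut (so a half turn about z gives the same grasp; the last joint's range is limited). The gripper opens to 85 mm and grips with 20 to 120 N. Pads are 22 mm wide; open, the fingers measure 114 mm over their backs; the gripper's body (76 mm by 85 mm) begins 54 mm behind the grasp point. The pads swing forward as they close: fully open they stand 13 mm farther back than shut.
Start: joints at [-1.265, 0.521, -0.036, 1.599, 0.021, 1.021, -0.113], TCP at [0.229, 0.581, 0.231] pointing down, gripper open.
Joint ranges: [-2.91, 2.91], [-0.3, 2.13], [-1.5, 1.42], [0.17, 2.43], [-1.26, 4.41], [0.16, 1.93], [-2.52, 2.52]. Speed limits (rad/s): [1.89, 1.89, 2.39, 2.39, 3.01, 3.01, 3.01].

### API

Orientations are given as [roll, pitch, yaw] about the fixed x, y, z axes, in that order (R = Rz(yaw) Ry(pitch) Rx(roll)).
In Python, from workcell import bot gives the robot as it stands.
- The arm moves only by the tool servo_tool, never from a script. Its argument "plan" is a list of rows, each a list of 5 numbers: the shift along the world's x, y, z in mm, then the turn about the world's z in rad, then the gripper's target within -1 to 1 (shut at 1, half-way at 0, fully open at -1). In form: [[tx, ty, tz, yaw, jaw], ...]. A call has exactly 10 rows; each row is the pose to reach, as a shift and turn from the pose commanded when the call began; what a row does not reach only later rows make up. A row lasts 1/12 s, in which the tool goes at most 41.7 mm and 7.16 degrees, less where a joint would pass 70% of its speed; a pose out of reach is approached as far as the arm can. A call with a gripper value outside its range is refused whole. The fingers move at their own pace and stop on an object; "squeeze" is the grip in N (left out, the last holds). Time passes only in rows, so rows that repeat a pose let the fingers close, or fill a call up. It gives the time, the measured TCP pose, the force and the opening at its end, in the units of the state.
- bot.observe(): the state, without advancing time (a new reading comes with each control period).
- bot.grab_frame(name): name is "scene" or "side" or "wrist"; returns the picture (420x560x3 uint8, blue, green, red); there is no depth.
- bot.calibration(name): a dict with "fx", "fy", "cx", "cy" (pixels), "T" (4x4, takes a point from camera to world coordinates). Camera axes: x right, y down, z forward; pixel columns grow to the right and rows downward; lengths in m; the calibration is good to about 2 mm. A picture is of the moment at which its call begins: read the wrist's pose just before it. calibration takes no time and is no camera call; for the wrist camera it gives the pose at the moment of the call.
- bot.job_done(): hands the job in, once; it reports no verdict.
The state is a dict: "clock": time; "qpos": joint angles; "qd": joint speeds; "joint_efforts": joint torques, N m; "position": TCP position; "tool_rot": TCP orientation; "force": force on the tool from outside, world axes, zero at the start; "moment": the same for the moment, N m; "grip_width": finger opening in m.
Only numpy, scipy, OpenCV 4.12 (cv2) and the standard library are available. Lean on these libraries where they do the work, as an engineer would, in place of code of your own. Each camera call takes 0.05 s, during which the arm holds its last target.

### The job

One of the two bays of the leaning dock, you cannot be sure which, still has an old packing spacer stuck at the bottom. Feel down into a bay with the steel feeler rod until it meets the bottom, to learn which bay is clear, and put the rod back fully down in its hole in the dock. Then push the black power pack, cord end up, fully home in the clear bay and let go.

Things in the scene. Friction and masses are not known exactly. Their poses are not given: they have to be found in the camera images.
- dock: The fixed dock: a black block, 86 x 180 x 70 mm, on a plywood foot. Its face slopes 30 degrees, looking up and toward -x of the dock (toward the robot). Origin on the table, 88 mm plumb below the middle of the face; y along the row of openings, to the left; z up. Exactly one of the two bays holds the leftover spacer: black like the floor, 22 mm thick, stuck fast, filling the bay's whole section.
- bay_left (a point): Centre of the mouth of the left bay, in the plane of the face. Its x points up the slope, y along the row to the left, z straight out of the bay (30 degrees off vertical). The mouth is 55 mm along x by 37 mm along y, chamfered 3 mm; walls straight along z. Floor 58 mm below the face if clear; with the spacer in it the bottom is met 36 mm below the face.
- bay_right (a point): Centre of the mouth of the right bay, of the same size and depths, 60 mm to the right of bay_left along the row; x up the slope, y along the row to the left, z straight out, as for bay_left.
- rod_hole (a point): Centre of the mouth of the feeler rod's round hole in the dock's face, 72 mm to the right of bay_right: 13 mm across, 60 mm deep, chamfered 3 mm; x up the slope, y along the row to the left, z straight out, as for bay_left.
- rod_handle (a point): Centre of the feeler rod's handle. The loose rod (about 90 g) is 122 mm long: a 9 mm steel shaft, then, from 66 mm above the tip to the top, a round steel handle 16 mm across. This point is 96 mm above the tip; z points along the rod from tip to handle. At the start the rod stands down in rod_hole, leaning up to 4 degrees in it, this point about 36 mm above the face.
- rod_tip (a point): Tip of the feeler rod's shaft; same axes as rod_handle.
- pack_center (a point): Centre of the loose black power pack, standing upright on the table: a box 32 mm (x) by 50 mm (y) by 98 mm (z), about 0.28 kg, with a 12 mm stub of cord on its upper end. This point is 49 mm above its underside. Its x goes along the bay's y, either way round. Fully home it stands 40 mm proud of the face, this point 9 mm below the face; on the spacer it would stand 62 mm proud.

How it is judged:
On the way, in this order (a step that is already met when the one before it is completed fails the run):
1. the feeler rod has been put down into one of the bays until it is near or on what is at the bottom (tip more than 31 mm below the face) (((x of rod_tip in the frame of bay_left between -0.027 and 0.027 m and y of rod_tip in the frame of bay_left between -0.018 and 0.018 m and z of rod_tip in the frame of bay_left below -0.031 m) or (x of rod_tip in the frame of bay_right between -0.027 and 0.027 m and y of rod_tip in the frame of bay_right between -0.018 and 0.018 m and z of rod_tip in the frame of bay_right below -0.031 m))), for 0.05 s.
2. the rod is back in its hole, at least 50 mm deep (x of rod_tip in the frame of rod_hole between -0.008 and 0.008 m and y of rod_tip in the frame of rod_hole between -0.008 and 0.008 m and z of rod_tip in the frame of rod_hole below -0.05 m), for 0.2 s.
3. the power pack is fully home in the clear bay (((x of pack_center in the frame of bay_left between -0.008 and 0.008 m and y of pack_center in the frame of bay_left between -0.008 and 0.008 m and z of pack_center in the frame of bay_left between -0.014 and -0.004 m and angle between the z axis of pack_center and the z axis of bay_left, either way round below 0.12 rad and angle between pack_center's own z axis and vertical below 0.8 rad) or (x of pack_center in the frame of bay_right between -0.008 and 0.008 m and y of pack_center in the frame of bay_right between -0.008 and 0.008 m and z of pack_center in the frame of bay_right between -0.014 and -0.004 m and angle between the z axis of pack_center and the z axis of bay_right, either way round below 0.12 rad and angle between pack_center's own z axis and vertical below 0.8 rad))), for 0.2 s.
At the end, for the whole second after the job is handed in: The power pack stands in the clear bay, cord end up, home to within 5 mm (its centre 4 to 14 mm below the face), in line with the bay within 0.12 rad and 8 mm; the feeler rod is back in its hole at least 50 mm deep; both are released and at rest (all of step 2 and ((x of pack_center in the frame of bay_left between -0.008 and 0.008 m and y of pack_center in the frame of bay_left between -0.008 and 0.008 m and z of pack_center in the frame of bay_left between -0.014 and -0.004 m and angle between the z axis of pack_center and the z axis of bay_left, either way round below 0.12 rad and angle between pack_center's own z axis and vertical below 0.8 rad) or (x of pack_center in the frame of bay_right between -0.008 and 0.008 m and y of pack_center in the frame of bay_right between -0.008 and 0.008 m and z of pack_center in the frame of bay_right between -0.014 and -0.004 m and angle between the z axis of pack_center and the z axis of bay_right, either way round below 0.12 rad and angle between pack_center's own z axis and vertical below 0.8 rad)) and linear speed of each of pack, rod below 0.02 m/s); the robot touches nothing.
It also fails if it takes over 59 s, if anything falls off the work surface, if the arm or the gripper's body presses on something with over 40 N, if the wrist force passes 120 N, or if a joint passes its speed limit or range.

## Working session

There is one attempt and no reset: what is moved stays moved. The work goes in short steps, Python scripts to look and compute and a tool call to move; the robot and the scene stay as the last step left them, time stands still between calls to the robot, and variables do not carry over. Pictures are saved under pics/ and viewed, and the job is handed in when it is done.

Besides the shell and the picture viewer there is one more tool, called after ">>>" by a JSON object that holds its "name" and its "arguments". servo_tool: Moves the arm, as the interface text tells. Its arguments: {"type":"object","properties":{"plan":{"type":"array","items":{"type":"array","items":{"type":"number"}}},"squeeze":{"type":"number"}},"required":["plan"]}

```bash
ls; mkdir -p pics
python3 - <<'E'
from workcell import bot
import cv2,numpy as np
s=bot.observe(); print({k:(np.round(v,4).tolist()) for k,v in s.items()})
for n in ["scene","side","wrist"]:
    c=bot.calibration(n); print(n,c["fx"],c["fy"],c["cx"],c["cy"]); print(np.round(c["T"],4).tolist())
    im=bot.grab_frame(n); cv2.imwrite(f"pics/{n}0.png",im)
E
```

```text
pics
{'clock': 0.0, 'qpos': [-1.2652, 0.522, -0.0363, 1.6, 0.0212, 1.0211, -0.1128], 'qd': [-0.001, 0.0003, 0.0008, 0.0015, -0.0007, 0.0013, -0.0007], 'joint_efforts': [0.0007, -92.7112, 1.9802, -36.9917, 0.0179, 0.0082, 0.0], 'position': [0.2293, 0.5811, 0.2307], 'tool_rot': [-3.1405, 0.0001, 2.7658], 'force': [-0.2004, -0.1038, 0.4299], 'moment': [-0.0194, 0.0002, 0.0325], 'grip_width': 0.0854}
scene 419.643880937013 419.643880937013 272.3599554461989 205.12331187516372
[[0.5304, -0.508, 0.6787, -0.1436], [-0.8477, -0.3166, 0.4256, -0.4468], [-0.0013, -0.8011, -0.5986, 0.6212], [0.0, 0.0, 0.0, 1.0]]
side 519.6226248413166 519.6226248413166 275.91487068939097 209.0792418986823
[[0.9631, -0.1397, 0.2301, 0.2117], [-0.2685, -0.5571, 0.7859, -0.9088], [0.0184, -0.8187, -0.574, 0.6861], [0.0, 0.0, 0.0, 1.0]]
wrist 365.9787710151445 365.9787710151445 282.3352976220906 208.63814659519244
[[0.3672, 0.8834, 0.2911, 0.1555], [0.9301, -0.3484, -0.116, 0.6114], [-0.001, 0.3133, -0.9496, 0.3731], [0.0, 0.0, 0.0, 1.0]]
```

View pics/scene0.png

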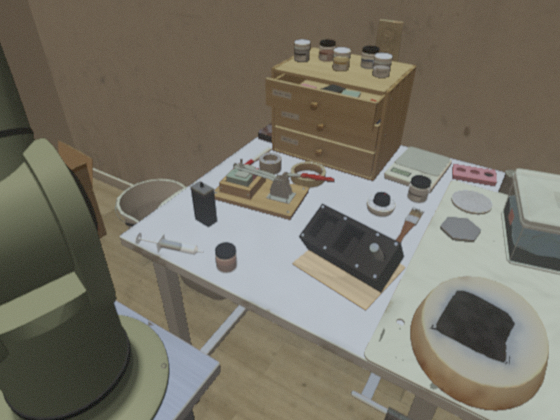

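View pics/side0.png

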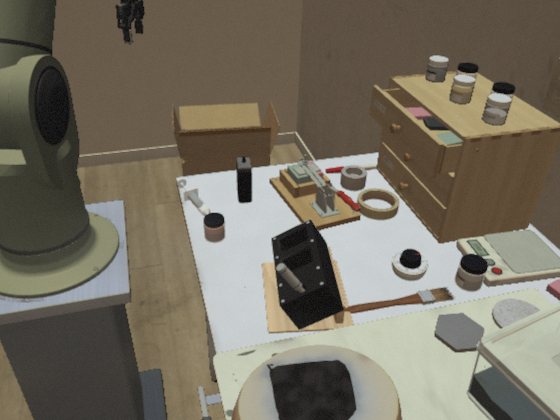

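View pics/wrist0.png

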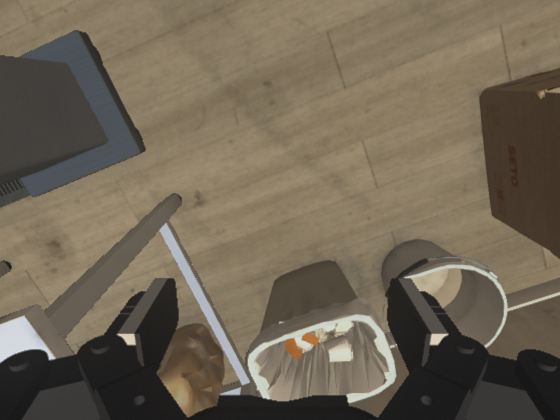

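Scene: black dock around px (350,245) with the rod at (377,252), pack at (203,203). Side: dock at (305,275), rod at (290,280), pack at (244,180). Zooming in.

Run:
```python
import cv2,numpy as np
a=cv2.imread("pics/scene0.png")[195:310,285:415]; b=cv2.imread("pics/side0.png")[210:340,250:360]
a=cv2.convertScaleAbs(cv2.resize(a,None,fx=5,fy=5,interpolation=2),alpha=1.8,beta=20);b=cv2.convertScaleAbs(cv2.resize(b,None,fx=4.6,fy=4.6,interpolation=2),alpha=1.8,beta=20)
cv2.imwrite("pics/za.png",a);cv2.imwrite("pics/zb.png",b)
c=cv2.imread("pics/scene0.png")[170:235,180:230];d=cv2.imread("pics/side0.png")[145:210,225:265]
c=cv2.resize(c,None,fx=8,fy=8,interpolation=2);d=cv2.resize(d,None,fx=8,fy=8,interpolation=2)
cv2.imwrite("pics/zc.png",cv2.convertScaleAbs(np.hstack([c,d]),alpha=1.6,beta=20))
```

```text
(no output)
```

View pics/za.png

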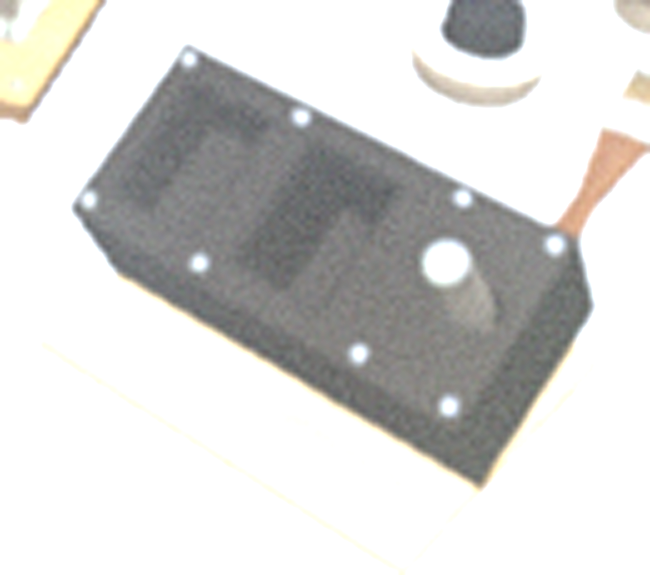

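View pics/zb.png

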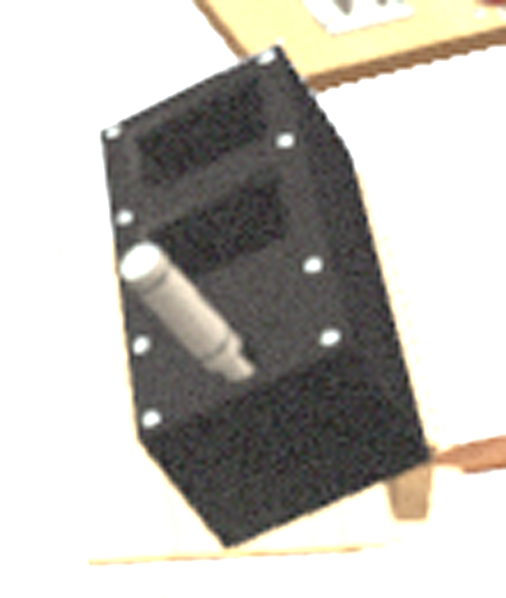

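View pics/zc.png

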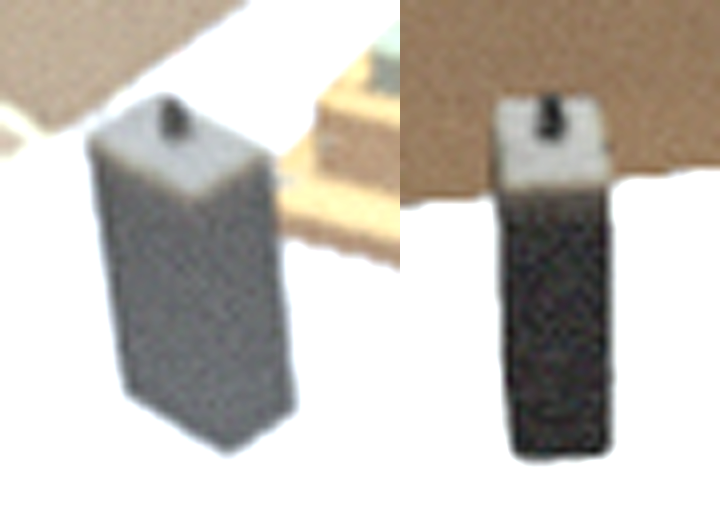

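The face carries 8 light screws (scene zoom: top row (189,59)…(555,244), bottom row (89,199)…(449,405)). I'll triangulate those for the dock frame, plus the rod ends and the pack.

```bash
cat > h.py <<'E'
import cv2,numpy as np
from scipy.optimize import least_squares
from workcell import bot
def ray(n,uv):
    c=bot.calibration(n);T=np.array(c["T"]);d=np.array([(uv[0]-c["cx"])/c["fx"],(uv[1]-c["cy"])/c["fy"],1]);d=T[:3,:3]@d
    return T[:3,3],d/np.linalg.norm(d)
def tri(n1,u1,n2,u2):
    o1,d1=ray(n1,u1);o2,d2=ray(n2,u2)
    A=np.stack([d1,-d2],1);t=np.linalg.lstsq(A,o2-o1,rcond=None)[0]
    p,q=o1+t[0]*d1,o2+t[1]*d2
    return (p+q)/2,np.linalg.norm(p-q)
def plane(n,uv,z):
    o,d=ray(n,uv);return o+d*(z-o[2])/d[2]
def proj(n,p):
    c=bot.calibration(n);T=np.linalg.inv(np.array(c["T"]));q=T[:3,:3]@p+T[:3,3]
    return np.array([q[0]/q[2]*c["fx"]+c["cx"],q[1]/q[2]*c["fy"]+c["cy"]])
E
python3 - <<'E'
from h import *
def cen(im,z,off,f):
    g=im.max(2).astype(float)
    u,v=(z[0]+.5)/f+off[0]-.5,(z[1]+.5)/f+off[1]-.5
    x0,y0=int(round(u)),int(round(v));w=g[y0-3:y0+4,x0-3:x0+4];yy,xx=np.mgrid[y0-3:y0+4,x0-3:x0+4]
    r=(xx-u)**2+(yy-v)**2<7
    ww=np.clip(w-np.median(w)-20,0,None)*r
    return np.array([(ww*xx).sum(),(ww*yy).sum()])/ww.sum(),(u,v)
a=cv2.imread("pics/scene0.png");b=cv2.imread("pics/side0.png")
A=[(189,59),(302,117),(463,198),(555,244),(89,199),(200,263),(359,353),(449,405)]
B=[(267,57),(285,140),(313,264),(330,338),(112,131),(124,216),(140,344),(151,417)]
P=[]
for p,q in zip(A,B):
    u,u0=cen(a,p,(285,195),5);v,v0=cen(b,q,(250,210),4.6)
    X,e=tri("scene",u,"side",v);P.append(X);print(np.round(u,2),np.round(u0,2),np.round(v,2),np.round(v0,2),np.round(X*1000,1),round(e*1000,2))
P=np.array(P);
c=P.mean(0);U,S,V=np.linalg.svd(P-c);n=V[2]*np.sign(V[2][2]);print("c",c*1000,"n",n,"tilt",np.degrees(np.arccos(n[2])),"res",np.abs((P-c)@n).max()*1000)
row=(P[0]-P[3]+P[4]-P[7]);row/=np.linalg.norm(row);print("row",row)
up=np.cross(row,n);print("up",up)
print(np.round((P-c)@np.stack([up,row,n],1)*1000,1))
E
```

```text
[322.39 206.29] [322.4 206.4] [307.12 220.99] [307.65 222.  ] [ 489.4 -170.   108.1] 0.98
[344.84 217.94] [345. 218.] [311.63 240.09] [311.57 240.04] [ 480.3 -224.1  106.2] 0.16
[377.18 234.09] [377.2 234.2] [317.6  267.16] [317.65 267.  ] [ 466.4 -296.   106.8] 0.51
[395.55 243.4 ] [395.6 243.4] [321.26 282.93] [321.35 283.09] [ 459.5 -333.8  106.7] 0.5
[302.41 234.45] [302.4 234.4] [273.2  236.44] [273.96 238.09] [ 426.5 -159.7   74.8] 2.31
[324.42 247.12] [324.6 247.2] [276.69 256.82] [276.57 256.57] [ 419.  -212.6   70.6] 0.01
[356.32 265.27] [356.4 265.2] [280.11 284.57] [280.04 284.39] [ 405.1 -284.6   71. ] 0.49
[374.39 275.79] [374.4 275.6] [282.36 300.57] [282.43 300.26] [ 398.1 -322.2   70.8] 0.03
c [ 443.03173095 -250.38301657   89.36301087] n [-0.48283977  0.07585376  0.87241731] tilt 29.25922651143941 res 2.1468348396042627
row [0.17613882 0.9842328  0.01615288]
up [ 0.85743648 -0.1614658   0.48858753]
[[ 36.   87.6   0. ]
 [ 35.9  32.7  -1.3]
 [ 35.9 -40.5   0.4]
 [ 36.  -78.9   0.9]
 [-36.   86.1   2.1]
 [-35.8  32.6  -1.9]
 [-36.  -40.7  -0.3]
 [-36.  -78.9   0. ]]
```

Run:
```python
from h import *
S=[(322.4,206.35),(344.9,217.95),(377.2,234.1),(395.55,243.4),(302.4,234.4),(324.45,247.15),(356.35,265.2),(374.4,275.7)]
D=[(307.65,222.0),(311.6,240.05),(317.6,267.1),(321.3,283.0),(273.9,238.1),(276.65,256.7),(280.1,284.5),(282.4,300.4)]
P=np.array([tri("scene",u,"side",v)[0] for u,v in zip(S,D)]);print(np.round(P*1000,1))
c=P.mean(0);V=np.linalg.svd(P-c)[2];n=V[2]*np.sign(V[2][2]);print(n,np.degrees(np.arccos(n[2])))
# constrained fit: yaw, centre, screw y's known from fit: local x=+-36, tilt 30
ys=None
def frame(yaw):
    X=np.array([np.cos(yaw),np.sin(yaw),0]);Y=np.array([-np.sin(yaw),np.cos(yaw),0]);Z=np.array([0,0,1.])
    t=np.radians(30);n=-np.sin(t)*X+np.cos(t)*Z;up=np.cos(t)*X+np.sin(t)*Z
    return np.stack([up,Y,n],1)
def f(q):
    R=frame(q[0]);r=[]
    for i in range(8):
        p=q[1:4]+R@np.array([q[8]*(1 if i<4 else -1),q[4+i%4],0])
        r+=list(proj("scene",p)-S[i])+list(proj("side",p)-D[i])
    return np.array(r+[q[4]+q[7]])   # outer screws symmetric
s=least_squares(f,[-.18,.443,-.25,.088,.08,.03,-.04,-.08,.036]);q=s.x
print("yaw",q[0],np.degrees(q[0]),"c",q[1:4]*1000,"ys",q[4:8]*1000,q[8]*1000,"res px",np.abs(s.fun).max(),np.round(s.fun,2))
R=frame(q[0]);c=q[1:4];np.savez("dock.npz",R=R,c=c,yaw=q[0])
# draw bay hypotheses
a=cv2.imread("pics/scene0.png");b=cv2.imread("pics/side0.png")
# map face plane to rectified image (2px/mm)
for n,im in (("scene",a),("side",b)):
    src=np.array([[u,v] for u,v in ((-43,90),(43,90),(43,-90),(-43,-90))],float)
    px=np.array([proj(n,c+R@np.array([u/1000,v/1000,0])) for u,v in src],np.float32)
    dst=np.array([((90-v)*4,(43-u)*4) for u,v in src],np.float32)
    H=cv2.getPerspectiveTransform(px,dst);o=cv2.warpPerspective(im,H,(720,344),flags=2)
    cv2.imwrite(f"pics/rect_{n}.png",cv2.convertScaleAbs(o,alpha=2.5,beta=10))
cv2.imwrite("pics/rect.png",np.vstack([cv2.resize(cv2.imread(f"pics/rect_{n}.png"),(600,287)) for n in("scene","side")]))
```

```text
[[ 491.  -169.6  105.9]
 [ 480.1 -224.2  106.4]
 [ 466.4 -296.   106.9]
 [ 459.5 -333.8  106.6]
 [ 428.6 -158.9   71.3]
 [ 418.9 -212.7   70.8]
 [ 405.  -284.7   71.3]
 [ 398.1 -322.1   71. ]]
[-0.48240398  0.0935677   0.87093713] 29.432276804415128
yaw -0.18683366187618816 -10.704780296479852 c [ 444.22260525 -246.16530934   88.75729986] ys [ 83.22857201  28.09687493 -44.82310524 -83.22691957] 35.94305107543052 res px 0.2294688881764273 [ 0.15  0.04 -0.22 -0.21  0.05 -0.16 -0.04 -0.03 -0.    0.12  0.08 -0.08
 -0.02  0.15 -0.05 -0.23 -0.02  0.07  0.23 -0.01  0.   -0.03 -0.04  0.1
 -0.07  0.17  0.18 -0.06 -0.    0.06  0.02  0.14  0.  ]
```

View pics/rect.png

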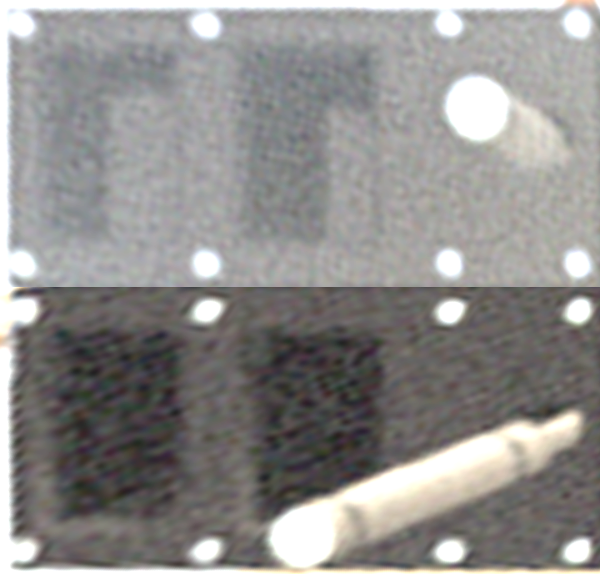

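Run:
```python
from h import *
d=np.load("dock.npz");R=d["R"];c=d["c"]
for n in("scene","side"):
    T=np.array(bot.calibration(n)["T"]);print(n,"cam in dock face frame",np.round(R.T@(T[:3,3]-c)*1000))
    im=cv2.imread(f"pics/{n}0.png")
    src=[(-50,100),(50,100),(50,-100),(-50,-100)]
    px=np.array([proj(n,c+R@np.array([u/1000,v/1000,0])) for u,v in src],np.float32)
    dst=np.array([((100-v)*4,(50-u)*4) for u,v in src],np.float32)
    o=cv2.warpPerspective(im,cv2.getPerspectiveTransform(px,dst),(800,400),flags=cv2.INTER_CUBIC)
    o=cv2.convertScaleAbs(cv2.GaussianBlur(o,(0,0),2),alpha=3,beta=-20)
    for k in range(0,201,10):
        cv2.line(o,(k*4,0),(k*4,6 if k%50 else 14),(0,0,255),1)
    for k in range(0,101,10): cv2.line(o,(0,k*4),(6 if k%50 else 14,k*4),(0,0,255),1)
    cv2.imwrite(f"pics/r2_{n}.png",o)
```

```text
scene cam in dock face frame [-202. -306.  731.]
side cam in dock face frame [ 207. -694.  570.]
```

View pics/r2_scene.png

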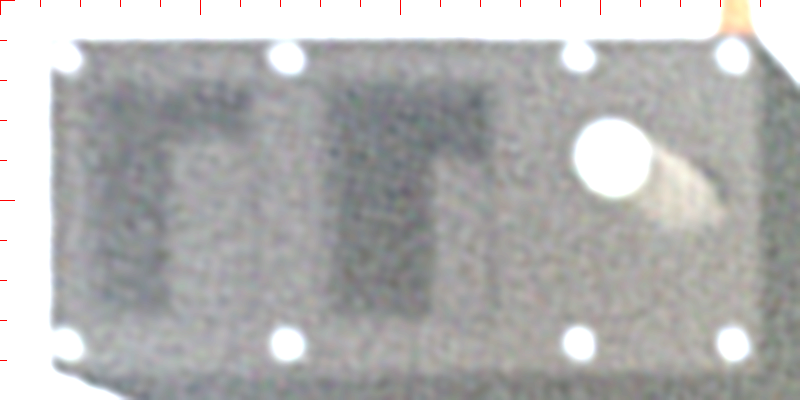

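View pics/r2_side.png

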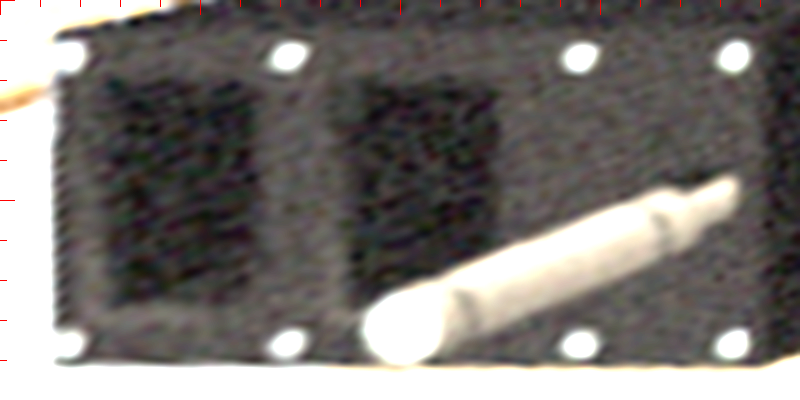

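Run:
```python
from h import *
d=np.load("dock.npz");R=d["R"];c=d["c"]
z=lambda p,f,o:((p[0]+.5)/f+o[0]-.5,(p[1]+.5)/f+o[1]-.5)
print("scene top")
for p in [(92,148),(165,100),(270,158),(192,196)]:print(np.round(plane("scene",z(p,8,(180,170)),.098)*1000,1))
print("scene bottom")
for p in [(125,393),(228,453),(297,408)]:print(np.round(plane("scene",z(p,8,(180,170)),0)*1000,1))
print("side top")
for p in [(98,100),(198,98),(210,186),(100,190)]:print(np.round(plane("side",z(p,8,(225,145)),.098)*1000,1))
print("side bottom")
for p in [(115,458),(210,452)]:print(np.round(plane("side",z(p,8,(225,145)),0)*1000,1))
# rod top & handle bottom collar centre. scene/side zoomed coords
zs=lambda p:z(p,5,(285,195)); zd=lambda p:z(p,4.6,(250,210))
X,e=tri("scene",zs((446,262)),"side",zd((139,261)));print("rod top",X*1000,e*1000,"dockframe",R.T@(X-c)*1000)
print("pred hole", c+R@np.array([0,-.074,0]))
for n in("scene","side"):
  for k in(-.003,.006,.062): print(n,k,proj(n,c+R@np.array([0,-.074,k])))
```

```text
scene top
[408.2 110.6  98. ]
[437.3 108.9  98. ]
[430.3  65.9  98. ]
[404.9  72.5  98. ]
scene bottom
[418.4 121.7   0. ]
[412.8  78.1   0. ]
[439.8  74.    0. ]
side top
[416.2 118.3  98. ]
[444.3 112.7  98. ]
[436.2  63.6  98. ]
[406.2  68.7  98. ]
side bottom
[410.6  80.1   0. ]
[438.3  76.4   0. ]
rod top [ 395.02054006 -312.17634694  137.69125045] 0.1075497737273781 dockframe [ -6.78299626 -74.00148201  60.42022381]
pred hole [ 0.43047721 -0.31887751  0.0887573 ]
scene -0.003 [380.81149701 257.69404063]
scene 0.006 [380.1610689  255.84122466]
scene 0.062 [375.81400834 243.45814475]
side -0.003 [301.77993395 288.91183196]
side 0.006 [299.28477475 285.57206825]
side 0.062 [283.10108177 263.91023986]
```

Measured: face centre (444,-246,89) mm, dock yaw −0.187, tilt ~29.4–30°, right bay at row y≈−2, rod top at dock (−7,−74,60), matching the 62 mm expected. Pack is at ≈(426,94) with yaw ≈−0.15. Moving toward the rod.

>>> {"name": "servo_tool", "arguments": {"plan": [[20, -33, 2, -0.1, -1], [40, -66, 4, -0.2, -1], [60, -99, 6, -0.3, -1], [80, -132, 8, -0.4, -1], [100, -165, 10, -0.5, -1], [120, -198, 12, -0.6, -1], [140, -231, 14, -0.7, -1], [160, -264, 16, -0.8, -1], [180, -297, 18, -0.9, -1], [200, -330, 20, -1.0, -1]], "squeeze": 60}}

```text
clock: 0.98
position: [0.4299, 0.2496, 0.2515]
tool_rot: [3.142, -0.0, 1.761]
force: [1.7, 1.0, -1.3]
grip_width: 0.0854
```

>>> {"name": "servo_tool", "arguments": {"plan": [[2, -31, 0, -0.1, -1], [4, -62, 0, -0.2, -1], [6, -93, 0, -0.3, -1], [8, -124, 0, -0.4, -1], [10, -155, 0, -0.5, -1], [12, -186, 0, -0.6, -1], [14, -217, 0, -0.7, -1], [16, -248, 0, -0.8, -1], [18, -279, 0, -0.9, -1], [20, -310, 0, -1.0, -1]]}}

```text
clock: 1.82
position: [0.4492, -0.0601, 0.2514]
tool_rot: [-3.142, -0.0, 0.761]
force: [1.2, 1.6, 0.1]
grip_width: 0.0852
```

>>> {"name": "servo_tool", "arguments": {"plan": [[-4, -26, -5, -0.1, -1], [-8, -52, -10, -0.2, -1], [-12, -78, -15, -0.3, -1], [-16, -104, -20, -0.4, -1], [-20, -130, -25, -0.5, -1], [-24, -156, -30, -0.6, -1], [-28, -182, -35, -0.7, -1], [-32, -208, -40, -0.8, -1], [-36, -234, -45, -0.9, -1], [-40, -255, -50, -0.953, -1]]}}

```text
clock: 2.65
position: [0.4089, -0.3153, 0.2009]
tool_rot: [3.141, 0.0, -0.194]
force: [-0.6, 0.5, 0.5]
grip_width: 0.0854
```

Run:
```python
from h import *
s=bot.observe();print(s["clock"],np.round(s["position"],4),np.round(s["tool_rot"],4),np.round(s["qpos"],3),np.round(s["force"],2))
cv2.imwrite("pics/w1.png",bot.grab_frame("wrist"))
d=np.load("dock.npz");R=d["R"];c=d["c"]
for k in(.034,.060): print(k,proj("wrist",c+R@np.array([-.0045,-.074,k])))
```

```text
2.65 [ 0.4089 -0.3153  0.2009] [ 3.1412e+00  1.0000e-04 -1.9350e-01] [-0.045  0.517  0.82   1.944 -0.484  0.888 -0.739] [-0.61  0.46  0.48]
0.034 [277.54527705 215.49493337]
0.06 [277.50849119 247.8753627 ]
```

View pics/w1.png

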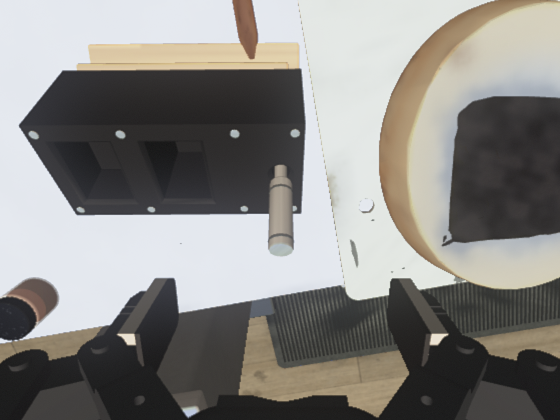

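The wrist view shows the rod head at (281,248), within 4 px of prediction and centred between the jaws, so I'll descend.

>>> {"name": "servo_tool", "arguments": {"plan": [[0, 0, -20, 0, -1], [0, -1, -40, 0, -1], [0, -1, -60, 0, -1], [0, -1, -75, 0, -1], [0, -1, -88, 0, -1], [0, -1, -98, 0, -0.6], [0, -1, -103, 0, -0.2], [0, -1, -105, 0, 0.2], [0, -1, -105, 0, 0.6], [0, -1, -105, 0, 1]], "squeeze": 60}}

```text
clock: 3.53
position: [0.4096, -0.3148, 0.0968]
tool_rot: [3.141, -0.001, -0.187]
force: [0.6, 0.3, -0.9]
grip_width: 0.0259
```

>>> {"name": "servo_tool", "arguments": {"plan": [[0, 0, 0, 0, 1], [0, 0, 0, 0, 1], [0, 0, 0, 0, 1], [0, 0, 0, 0, 1], [0, 0, 0, 0, 1], [0, 0, 0, 0, 1], [-1, 0, 2, 0, 1], [-2, 0, 3, 0, 1], [-2, 0, 4, 0, 1], [-3, 0, 5, 0, 1]]}}

```text
clock: 4.37
position: [0.4065, -0.3145, 0.1014]
tool_rot: [-3.141, -0.0, -0.187]
force: [2.7, 0.4, -0.1]
grip_width: 0.0147
```

Run:
```python
from h import *
s=bot.observe();print(s["clock"],np.round(s["position"],4),np.round(s["force"],2),np.round(s["moment"],2),s["grip_width"])
a=bot.grab_frame("side")[190:340,200:400];b=bot.grab_frame("wrist")
cv2.imwrite("pics/s2.png",np.hstack([cv2.resize(a,(400,300),interpolation=2),cv2.resize(b,(400,300))]))
```

```text
4.3667 [ 0.4065 -0.3145  0.1014] [ 2.67  0.42 -0.15] [ 0.12 -0.75  0.05] 0.014707711032078265
```

View pics/s2.png

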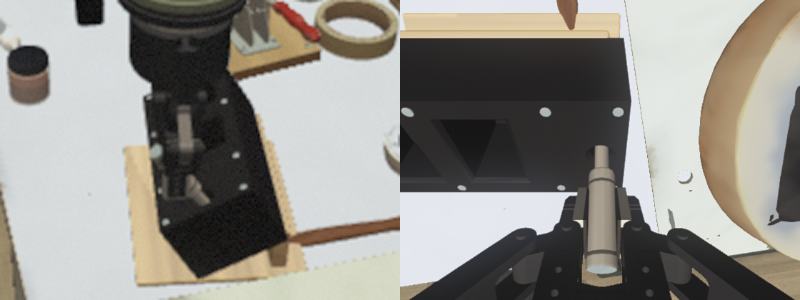

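Grip holds (14.7 mm on the handle). Pulling out along the bore axis, then over to the right bay.

>>> {"name": "servo_tool", "arguments": {"plan": [[-3, 1, 6, 0, 1], [-7, 1, 12, 0, 1], [-11, 2, 19, 0, 1], [-14, 3, 26, 0, 1], [-18, 4, 33, 0, 1], [-22, 4, 40, 0, 1], [-26, 5, 47, 0, 1], [-30, 6, 54, 0, 1], [-33, 7, 60, 0, 1], [-35, 7, 63, 0, 1]]}}

```text
clock: 5.3
position: [0.3712, -0.3076, 0.1652]
tool_rot: [-3.142, -0.001, -0.187]
force: [0.9, -0.6, -0.9]
grip_width: 0.0148
```

>>> {"name": "servo_tool", "arguments": {"plan": [[1, 4, 0, 0, 1], [2, 12, 0, 0, 1], [4, 22, 0, 0, 1], [6, 33, 0, 0, 1], [8, 44, 0, 0, 1], [10, 55, 0, 0, 1], [12, 63, 0, 0, 1], [13, 69, 0, 0, 1], [13, 71, 0, 0, 1], [13, 71, 0, 0, 1]]}}

```text
clock: 6.13
position: [0.3845, -0.2362, 0.1642]
tool_rot: [-3.142, 0.0, -0.186]
force: [0.6, -0.3, -1.4]
grip_width: 0.0144
```

Run:
```python
from h import *
s=bot.observe();print(s["clock"],np.round(s["position"],4),np.round(s["force"],2),np.round(s["moment"],2),s["grip_width"])
a=bot.grab_frame("side")[140:365,150:450];b=bot.grab_frame("scene")[130:310,260:500]
cv2.imwrite("pics/s3.png",np.hstack([cv2.resize(a,(400,300),interpolation=2),cv2.resize(b,(400,300))]))
```

```text
6.1333 [ 0.3845 -0.2362  0.1642] [ 0.64 -0.27 -1.37] [0.03 0.02 0.02] 0.014420443780374999
```

View pics/s3.png

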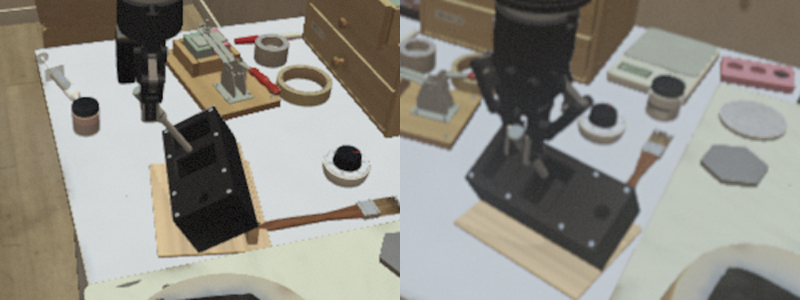

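Run:
```python
from h import *
d=np.load("dock.npz");R=d["R"];c=d["c"]
for a,b in (((347,236.5),(294,254.3)),((381.8,257.2),(303.7,287.7))):
    X,e=tri("scene",a,"side",b);print(X*1000,e*1000,R.T@(X-c)*1000)
```

```text
[ 439.94309965 -247.19856811   99.30656113] 1.6861647387445668 [ 1.79918037 -1.81018944 11.14248039]
[ 434.57770056 -319.66803356   87.1897152 ] 2.4369412793696488 [  2.83270421 -74.01510606  -3.44555339]
```

Tip is over the right bay (dock x≈2, y≈−2). Descending.

>>> {"name": "servo_tool", "arguments": {"plan": [[2, 0, -4, 0, 1], [5, -1, -9, 0, 1], [8, -1, -14, 0, 1], [11, -2, -19, 0, 1], [13, -2, -23, 0, 1], [16, -3, -27, 0, 1], [18, -3, -31, 0, 1], [20, -4, -35, 0, 1], [22, -4, -38, 0, 1], [22, -4, -39, 0, 1]]}}

```text
clock: 7.07
position: [0.4066, -0.2406, 0.1248]
tool_rot: [3.142, 0.0, -0.187]
force: [1.0, 0.5, -1.6]
grip_width: 0.0147
```

>>> {"name": "servo_tool", "arguments": {"plan": [[0, 0, -1, 0, 1], [1, 0, -2, 0, 1], [1, 0, -3, 0, 1], [2, 0, -3, 0, 1], [2, 0, -4, 0, 1], [3, 0, -5, 0, 1], [3, -1, -6, 0, 1], [4, -1, -7, 0, 1], [4, -1, -7, 0, 1], [4, -1, -7, 0, 1]]}}

```text
clock: 7.9
position: [0.4104, -0.2417, 0.1182]
tool_rot: [-3.142, 0.0, -0.187]
force: [-0.6, 0.1, -1.2]
grip_width: 0.0143
```

>>> {"name": "servo_tool", "arguments": {"plan": [[0, 0, -1, 0, 1], [1, 0, -2, 0, 1], [1, 0, -3, 0, 1], [2, 0, -3, 0, 1], [2, 0, -4, 0, 1], [3, 0, -5, 0, 1], [3, -1, -6, 0, 1], [4, -1, -7, 0, 1], [4, -1, -7, 0, 1], [4, -1, -7, 0, 1]]}}

```text
clock: 8.73
position: [0.4144, -0.2426, 0.1112]
tool_rot: [-3.142, 0.0, -0.187]
force: [-0.2, 0.4, -1.0]
grip_width: 0.0146
```

>>> {"name": "servo_tool", "arguments": {"plan": [[1, 0, -1, 0, 1], [1, 0, -2, 0, 1], [2, 0, -3, 0, 1], [2, 0, -4, 0, 1], [3, -1, -5, 0, 1], [3, -1, -6, 0, 1], [4, -1, -7, 0, 1], [5, -1, -8, 0, 1], [5, -1, -9, 0, 1], [5, -1, -9, 0, 1]]}}

```text
clock: 9.57
position: [0.4194, -0.2436, 0.1021]
tool_rot: [-3.142, 0.0, -0.187]
force: [0.2, -0.7, -1.4]
grip_width: 0.0147
```

>>> {"name": "servo_tool", "arguments": {"plan": [[0, 0, -1, 0, 1], [1, 0, -1, 0, 1], [1, 0, -2, 0, 1], [1, 0, -2, 0, 1], [1, 0, -2, 0, 1], [2, 0, -3, 0, 1], [2, 0, -3, 0, 1], [2, 0, -4, 0, 1], [2, 0, -4, 0, 1], [2, 0, -4, 0, 1]]}}

```text
clock: 10.4
position: [0.4214, -0.2436, 0.0983]
tool_rot: [-3.142, -0.0, -0.187]
force: [0.5, 0.5, 1.4]
grip_width: 0.0145
```

Contact was felt (force z from −1.4 to +1.4 N) at ≈58 mm depth, well past 36 mm: the right bay is clear. Returning the rod.

>>> {"name": "servo_tool", "arguments": {"plan": [[-3, 1, 6, 0, 1], [-7, 1, 13, 0, 1], [-11, 2, 20, 0, 1], [-15, 3, 27, 0, 1], [-20, 4, 35, 0, 1], [-24, 4, 43, 0, 1], [-29, 5, 51, 0, 1], [-33, 6, 58, 0, 1], [-36, 7, 64, 0, 1], [-37, 7, 66, 0, 1]]}}

```text
clock: 11.23
position: [0.3842, -0.2365, 0.1652]
tool_rot: [-3.141, -0.001, -0.187]
force: [0.4, 0.2, -1.2]
grip_width: 0.0144
```

>>> {"name": "servo_tool", "arguments": {"plan": [[-1, -4, 0, 0, 1], [-2, -12, 0, 0, 1], [-4, -22, 0, 0, 1], [-6, -33, 0, 0, 1], [-8, -44, 0, 0, 1], [-10, -55, 0, 0, 1], [-12, -63, 0, 0, 1], [-13, -69, 0, 0, 1], [-13, -71, 0, 0, 1], [-13, -71, 0, 0, 1]]}}

```text
clock: 12.07
position: [0.3713, -0.3081, 0.1641]
tool_rot: [3.142, 0.0, -0.188]
force: [-0.2, -0.0, -1.5]
grip_width: 0.0147
```

Run:
```python
from h import *
s=bot.observe();print(s["clock"],np.round(s["position"],4),np.round(s["force"],2),np.round(s["moment"],2),s["grip_width"])
a=bot.grab_frame("side")[200:320,230:390];b=bot.grab_frame("scene")[180:300,310:470]
cv2.imwrite("pics/s4.png",np.hstack([cv2.resize(a,(400,300),interpolation=2),cv2.resize(b,(400,300),interpolation=2)]))
```

```text
12.0667 [ 0.3713 -0.3081  0.1641] [-0.18 -0.04 -1.53] [0.04 0.04 0.04] 0.01467952791986961
```

View pics/s4.png

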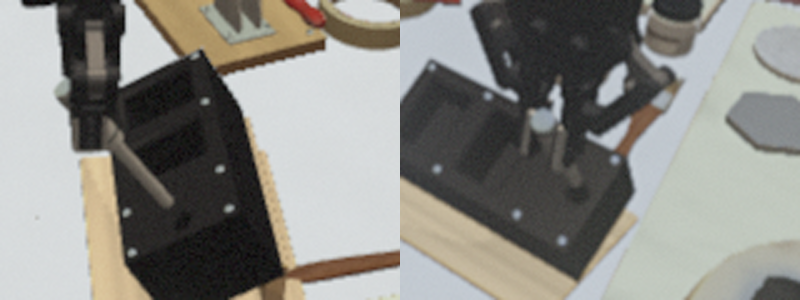

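>>> {"name": "servo_tool", "arguments": {"plan": [[1, 0, -3, 0, 1], [3, -1, -6, 0, 1], [5, -1, -9, 0, 1], [7, -1, -12, 0, 1], [8, -2, -15, 0, 1], [10, -2, -18, 0, 1], [12, -2, -21, 0, 1], [13, -2, -23, 0, 1], [15, -3, -26, 0, 1], [15, -3, -26, 0, 1]]}}

```text
clock: 13.0
position: [0.3866, -0.3106, 0.1378]
tool_rot: [-3.141, 0.0, -0.187]
force: [0.6, 0.1, -1.6]
grip_width: 0.0142
```

Run:
```python
from h import *
s=bot.observe();print(s["clock"],np.round(s["position"],4),np.round(s["force"],2),np.round(s["moment"],2),s["grip_width"])
a=bot.grab_frame("side")[200:320,230:390];b=bot.grab_frame("scene")[180:300,310:470]
cv2.imwrite("pics/s5.png",np.hstack([cv2.resize(a,(400,300),interpolation=2),cv2.resize(b,(400,300),interpolation=2)]))
```

```text
13.0 [ 0.3866 -0.3106  0.1378] [ 0.63  0.15 -1.58] [0.05 0.   0.02] 0.01415301052034246
```

View pics/s5.png

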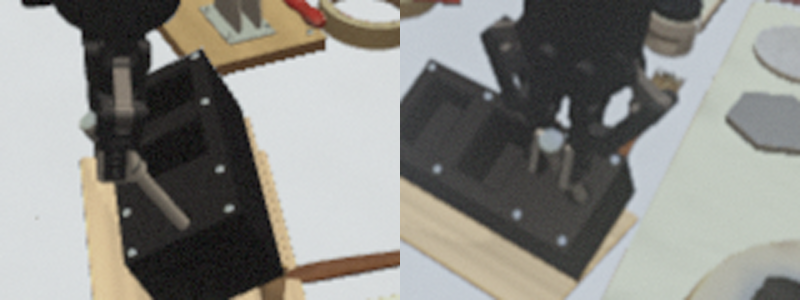

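>>> {"name": "servo_tool", "arguments": {"plan": [[2, 0, -4, 0, 1], [5, -1, -8, 0, 1], [7, -1, -12, 0, 1], [9, -2, -16, 0, 1], [11, -2, -20, 0, 1], [13, -2, -23, 0, 1], [15, -3, -26, 0, 1], [17, -3, -29, 0, 1], [18, -3, -32, 0, 1], [18, -3, -32, 0, 1]]}}

```text
clock: 13.93
position: [0.4045, -0.3135, 0.1058]
tool_rot: [-3.142, 0.0, -0.187]
force: [0.2, 0.7, -1.0]
grip_width: 0.0146
```

>>> {"name": "servo_tool", "arguments": {"plan": [[1, 0, -1, 0, 1], [1, 0, -2, 0, 1], [2, 0, -3, 0, 1], [2, 0, -4, 0, 1], [3, -1, -5, 0, 1], [3, -1, -6, 0, 1], [4, -1, -7, 0, 1], [4, -1, -7, 0, 1], [4, -1, -7, 0, 1], [4, -1, -7, 0, 1]]}}

```text
clock: 14.77
position: [0.4084, -0.3146, 0.0993]
tool_rot: [-3.142, -0.0, -0.187]
force: [-0.4, 0.7, 0.0]
grip_width: 0.0147
```

>>> {"name": "servo_tool", "arguments": {"plan": [[1, 0, -1, 0, 1], [1, 0, -2, 0, 1], [1, 0, -2, 0, 0.6], [1, 0, -2, 0, 0.3], [1, 0, -2, 0, 0], [1, 0, -2, 0, -0.2], [1, 0, -2, 0, -0.2], [1, 0, 5, 0, -0.2], [1, 0, 20, 0, -0.2], [1, 0, 45, 0, -0.2]]}}

```text
clock: 15.6
position: [0.4085, -0.3142, 0.144]
tool_rot: [-3.141, 0.003, -0.188]
force: [0.8, -0.7, -0.2]
grip_width: 0.0514
```

>>> {"name": "servo_tool", "arguments": {"plan": [[0, 0, 25, 0, -0.4], [0, 10, 50, 0, -0.6], [3, 40, 75, 0.1, -1], [5, 75, 90, 0.22, -1], [8, 110, 95, 0.34, -1], [10, 145, 100, 0.46, -1], [12, 180, 100, 0.58, -1], [13, 215, 100, 0.7, -1], [14, 250, 100, 0.82, -1], [14, 285, 100, 0.94, -1]]}}

```text
clock: 16.43
position: [0.4232, -0.0281, 0.2449]
tool_rot: [3.141, -0.001, 0.758]
force: [1.1, -0.9, 0.1]
grip_width: 0.0854
```

Run:
```python
from h import *
s=bot.observe();print(s["clock"],np.round(s["position"],4),np.round(s["tool_rot"],3),np.round(s["force"],2),s["grip_width"])
a=bot.grab_frame("side")[210:330,240:400]
w=bot.grab_frame("wrist")
cv2.imwrite("pics/s6.png",np.hstack([cv2.resize(a,(400,300),interpolation=2),cv2.resize(w,(400,300))]))
```

```text
16.4333 [ 0.4232 -0.0281  0.2449] [ 3.141e+00 -1.000e-03  7.580e-01] [ 1.08 -0.86  0.08] 0.0854216868259335
```

View pics/s6.png

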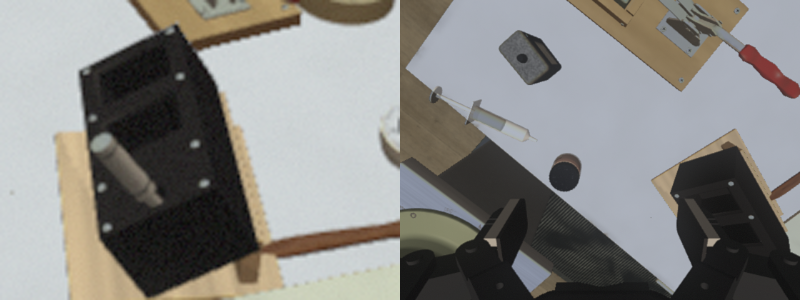

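Rod is back in its hole, looking the same as at the start. The pack shows in the wrist view at (530,57). Aligning over it.

>>> {"name": "servo_tool", "arguments": {"plan": [[0, 10, 0, 0.1, -1], [0, 20, 0, 0.2, -1], [0, 30, 0, 0.3, -1], [0, 40, 0, 0.4, -1], [0, 50, 0, 0.5, -1], [0, 60, 0, 0.6, -1], [0, 70, 0, 0.66, -1], [0, 78, 0, 0.66, -1], [0, 80, 0, 0.66, -1], [0, 80, 0, 0.66, -1]]}}

```text
clock: 17.37
position: [0.4234, 0.0504, 0.2444]
tool_rot: [3.142, 0.0, 1.411]
force: [0.5, -0.1, 0.3]
grip_width: 0.0855
```

Run:
```python
from h import *
s=bot.observe();print(s["clock"],np.round(s["position"],4),np.round(s["tool_rot"],3))
w=bot.grab_frame("wrist");cv2.imwrite("pics/w7.png",w)
np.savez("w7.npz",T=bot.calibration("wrist")["T"])
```

```text
17.3667 [0.4234 0.0504 0.2444] [3.142 0.    1.411]
```

View pics/w7.png

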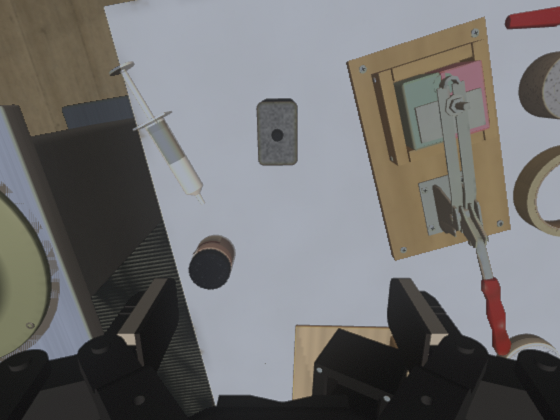

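Run:
```python
from h import *
w=cv2.imread("pics/w7.png");s=bot.observe()
g=cv2.cvtColor(w,cv2.COLOR_BGR2GRAY)
m=(g<135).astype(np.uint8);m[:, :240]=0;m[:,320:]=0;m[:80]=0;m[185:]=0
# split lit top vs darker side
top=((g>70)&(g<150)).astype(np.uint8)*m
for mm in(m,top):
    n,l,st,ce=cv2.connectedComponentsWithStats(cv2.morphologyEx(mm,cv2.MORPH_OPEN,np.ones((3,3),np.uint8)));i=1+np.argmax(st[1:,4])
    cs=cv2.findContours((l==i).astype(np.uint8),0,1)[0][0];r=cv2.minAreaRect(cs);print(r)
    b=cv2.boxPoints(r);P=np.array([plane("wrist",p,.098) for p in b]);print(np.round(P*1000,1),"c",np.round(P.mean(0)*1000,1))
    e=P[1]-P[0];f=P[2]-P[1];print("sizes",np.linalg.norm(e)*1000,np.linalg.norm(f)*1000,"angles",np.degrees(np.arctan2(e[1],e[0])),np.degrees(np.arctan2(f[1],f[0])))
cord=plane("wrist",(277.5,135),.110);print("cord",cord*1000)
t=s["position"];yaw=s["tool_rot"][2];print(t,"tool x",np.cos(yaw),np.sin(yaw))
```

```text
((276.4999694824219, 131.5), (66.99998474121094, 40.99999237060547), 90.0)
[[416.4 126.1  98. ]
 [447.  121.2  98. ]
 [439.5  70.5  98. ]
 [407.1  75.7  98. ]] c [427.5  98.4  98. ]
sizes 30.965019998466623 51.27177921892748 angles -9.188594942712564 -98.46904613892339
((276.4999694824219, 133.5), (62.99999237060547, 40.99999237060547), 90.0)
[[415.9 123.3  98. ]
 [446.6 118.3  98. ]
 [439.5  70.5  98. ]
 [407.1  75.7  98. ]] c [427.3  96.9  98. ]
sizes 31.066861747123024 48.36935352126929 angles -9.188764726118986 -98.46904613892342
cord [428.33120809  97.7118526  110.        ]
[0.42339879 0.05004759 0.24440744] tool x 0.15948399886381007 0.9872005136275043
```

Pack centre ≈(427.5, 97), 31×48–51 mm at z=98, aligned with the jaws. Descending and gripping.

>>> {"name": "servo_tool", "arguments": {"plan": [[1, 15, -10, 0, -1], [3, 35, -30, 0, -1], [4, 45, -55, 0, -1], [4, 47, -80, 0, -1], [4, 47, -105, 0, -1], [4, 47, -130, 0, -1], [4, 47, -150, 0, -1], [4, 47, -167, 0, -1], [4, 47, -178, 0, -1], [4, 47, -181, 0, -1]], "squeeze": 60}}

```text
clock: 18.25
position: [0.4266, 0.0967, 0.0615]
tool_rot: [-3.139, 0.002, 1.411]
force: [-0.1, -0.3, -0.8]
grip_width: 0.0854
```

>>> {"name": "servo_tool", "arguments": {"plan": [[0, 0, 0, 0, -0.7], [0, 0, 0, 0, -0.4], [0, 0, 0, 0, -0.1], [0, 0, 0, 0, 0.2], [0, 0, 0, 0, 0.4], [0, 0, 0, 0, 0.5], [0, 0, 0, 0, 0.6], [0, 0, 0, 0, 0.7], [0, 0, 0, 0, 0.8], [0, 0, 0, 0, 0.8]]}}

```text
clock: 19.08
position: [0.4278, 0.0976, 0.064]
tool_rot: [3.141, -0.001, 1.413]
force: [-1.6, -0.5, 9.6]
grip_width: 0.0316
```

Run:
```python
from h import *
s=bot.observe();print(s["clock"],np.round(s["position"],4),np.round(s["tool_rot"],3),np.round(s["force"],2),s["grip_width"])
a=bot.grab_frame("side")[100:235,150:330];w=bot.grab_frame("wrist")
cv2.imwrite("pics/s8.png",np.hstack([cv2.resize(a,(400,300),interpolation=2),cv2.resize(w,(400,300))]))
```

```text
19.0833 [0.4278 0.0976 0.064 ] [ 3.141e+00 -1.000e-03  1.413e+00] [-1.62 -0.54  9.55] 0.03164016673978528
```

View pics/s8.png

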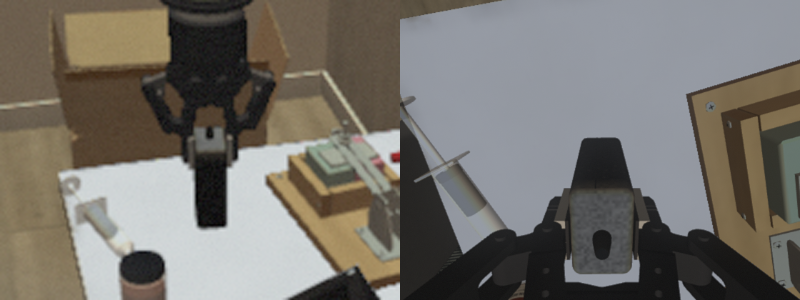

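Run:
```python
from h import *
for p in [(274,153),(377,170)]: print("cab",plane("scene",p,0)*1000)
print("stand",plane("scene",(283,200),.0)*1000, tri("scene",(281,172),"side",(318,165))[0]*1000)
```

```text
cab [782.31556756 127.73809102   0.        ]
cab [ 853.30481885 -165.67830539    0.        ]
stand [593.17928178 -16.42191679   0.        ] [554.09184211 -30.87755243 126.05564299]
```

>>> {"name": "servo_tool", "arguments": {"plan": [[0, 0, 10, 0, 0.8], [0, 0, 35, 0, 0.8], [0, 0, 65, 0, 0.8], [0, 0, 95, 0, 0.8], [0, -5, 120, -0.1, 0.8], [2, -20, 140, -0.2, 0.8], [4, -35, 150, -0.3, 0.8], [6, -52, 155, -0.4, 0.8], [8, -70, 157, -0.5, 0.8], [10, -90, 157, -0.6, 0.8]]}}

```text
clock: 20.02
position: [0.4375, 0.0071, 0.2211]
tool_rot: [3.142, -0.002, 0.809]
force: [0.5, -0.1, -2.3]
grip_width: 0.0312
```

>>> {"name": "servo_tool", "arguments": {"plan": [[3, -18, 0, -0.1, 0.8], [6, -36, 0, -0.2, 0.8], [9, -54, 0, -0.3, 0.8], [12, -72, 0, -0.4, 0.8], [16, -90, 0, -0.5, 0.8], [20, -108, 0, -0.6, 0.8], [25, -125, 0, -0.7, 0.8], [30, -140, 0, -0.8, 0.8], [35, -155, 0, -0.9, 0.8], [42, -170, 0, -0.998, 0.8]]}}

```text
clock: 20.85
position: [0.4792, -0.1632, 0.2205]
tool_rot: [-3.141, -0.0, -0.19]
force: [0.5, -0.2, -3.0]
grip_width: 0.0314
```

>>> {"name": "servo_tool", "arguments": {"plan": [[7, -11, 0, 0, 0.8], [15, -24, 0, 0, 0.8], [24, -38, 0, 0, 0.8], [33, -53, 0, 0, 0.8], [42, -68, 0, 0, 0.8], [50, -82, 0, 0, 0.8], [56, -93, 0, 0, 0.8], [59, -99, 0, 0, 0.8], [61, -103, 0, 0, 0.8], [61, -103, 0, 0, 0.8]]}}

```text
clock: 21.68
position: [0.5403, -0.266, 0.2203]
tool_rot: [3.142, 0.0, -0.186]
force: [-0.8, 1.1, -2.7]
grip_width: 0.0313
```

Run:
```python
from h import *
s=bot.observe();print(s["clock"],np.round(s["position"],4),np.round(s["tool_rot"],3),np.round(s["force"],2),s["grip_width"])
a=bot.grab_frame("side");w=bot.grab_frame("scene")
cv2.imwrite("pics/s9.png",np.hstack([cv2.resize(a,(400,300)),cv2.resize(w,(400,300))]))
```

```text
21.6833 [ 0.5403 -0.266   0.2203] [ 3.142  0.    -0.186] [-0.84  1.05 -2.73] 0.031257359821927774
```

View pics/s9.png

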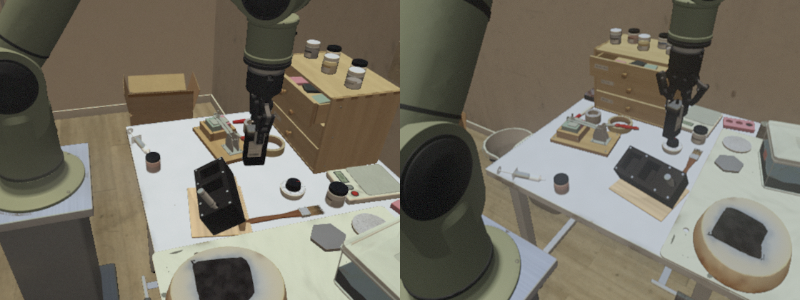

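>>> {"name": "servo_tool", "arguments": {"plan": [[0, 0, -8, 0, 0.8], [0, 0, -20, 0, 0.8], [0, 0, -34, 0, 0.8], [0, 0, -48, 0, 0.8], [0, 0, -62, 0, 0.8], [0, 0, -74, 0, 0.8], [0, 0, -82, 0, 0.8], [0, 0, -86, 0, 0.8], [0, 0, -86, 0, 0.8], [0, 0, -86, 0, 0.8]]}}

```text
clock: 22.62
position: [0.5405, -0.2658, 0.1345]
tool_rot: [3.141, -0.0, -0.185]
force: [-0.2, -0.3, -2.9]
grip_width: 0.0313
```

>>> {"name": "servo_tool", "arguments": {"plan": [[-2, 0, 0, 0, 0.8], [-4, 1, 0, 0, 0.8], [-7, 1, 0, 0, 0.8], [-10, 2, 0, 0, 0.8], [-13, 2, 0, 0, 0.8], [-16, 3, 0, 0, 0.8], [-19, 4, 0, 0, 0.8], [-22, 4, 0, 0, 0.8], [-25, 5, 0, 0, 0.8], [-28, 5, 0, 0, 0.8]], "squeeze": 25}}

```text
clock: 23.45
position: [0.5144, -0.2611, 0.1357]
tool_rot: [3.141, -0.005, -0.185]
force: [8.7, 0.2, 8.2]
grip_width: 0.0312
```

Run:
```python
from h import *
s=bot.observe();print(s["clock"],np.round(s["position"],4),np.round(s["tool_rot"],3),np.round(s["force"],2),s["grip_width"])
a=bot.grab_frame("side")[150:345,200:460];w=bot.grab_frame("scene")[120:315,260:520]
cv2.imwrite("pics/s10.png",np.hstack([cv2.resize(a,(400,300)),cv2.resize(w,(400,300))]))
```

```text
23.45 [ 0.5144 -0.2611  0.1357] [ 3.141 -0.005 -0.185] [8.74 0.22 8.23] 0.03118952735244978
```

View pics/s10.png

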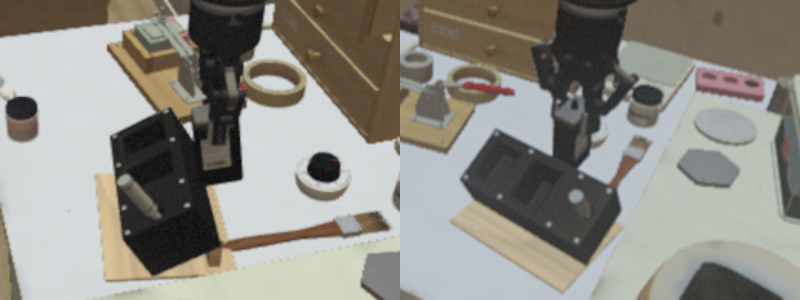

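Contact with 8.7 N / 11 N, and the pack is pivoting. Continuing the push.

>>> {"name": "servo_tool", "arguments": {"plan": [[-2, 0, 0, 0, 0.8], [-4, 1, 0, 0, 0.8], [-6, 1, 0, 0, 0.8], [-8, 2, 0, 0, 0.8], [-10, 2, 0, 0, 0.8], [-12, 2, 0, 0, 0.8], [-14, 3, 0, 0, 0.8], [-16, 3, 0, 0, 0.8], [-18, 3, 0, 0, 0.8], [-18, 3, 0, 0, 0.8]]}}

```text
clock: 24.38
position: [0.4955, -0.2579, 0.1351]
tool_rot: [3.141, -0.003, -0.185]
force: [5.6, -0.5, 1.2]
grip_width: 0.0315
```

Run:
```python
from h import *
s=bot.observe();print(s["clock"],np.round(s["position"],4),np.round(s["tool_rot"],3),np.round(s["force"],2),s["grip_width"])
a=bot.grab_frame("side")[180:300,250:410];w=bot.grab_frame("wrist")
cv2.imwrite("pics/s11.png",np.hstack([cv2.resize(a,(400,300),interpolation=2),cv2.resize(w,(400,300))]))
```

```text
24.3833 [ 0.4955 -0.2579  0.1351] [ 3.141e+00 -3.000e-03 -1.850e-01] [ 5.63 -0.52  1.18] 0.03152260970319919
```

View pics/s11.png

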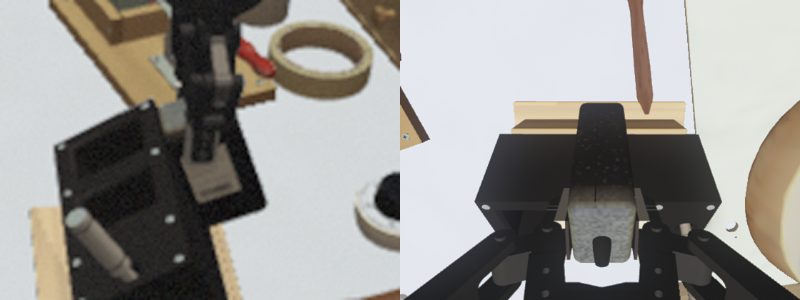

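>>> {"name": "servo_tool", "arguments": {"plan": [[-2, 0, 0, 0, 0.8], [-4, 1, 0, 0, 0.8], [-6, 1, 0, 0, 0.8], [-7, 1, 0, 0, 0.8], [-8, 2, 0, 0, 0.8], [-9, 2, 0, 0, 0.8], [-10, 2, 0, 0, 0.8], [-11, 2, 0, 0, 0.8], [-12, 2, 0, 0, 0.8], [-12, 2, 0, 0, 0.8]]}}

```text
clock: 25.32
position: [0.4837, -0.2558, 0.1349]
tool_rot: [3.141, -0.003, -0.185]
force: [7.1, 0.1, -2.4]
grip_width: 0.0311
```

Run:
```python
from h import *
s=bot.observe();print(s["clock"],np.round(s["position"],4),np.round(s["tool_rot"],3),np.round(s["force"],2),s["grip_width"])
a=bot.grab_frame("side")[180:300,250:410];w=bot.grab_frame("scene")[150:270,310:470]
cv2.imwrite("pics/s12.png",np.hstack([cv2.resize(a,(400,300),interpolation=2),cv2.resize(w,(400,300),interpolation=2)]))
```

```text
25.3167 [ 0.4837 -0.2558  0.1349] [ 3.141e+00 -3.000e-03 -1.850e-01] [ 7.12  0.11 -2.36] 0.031067061193337107
```

View pics/s12.png

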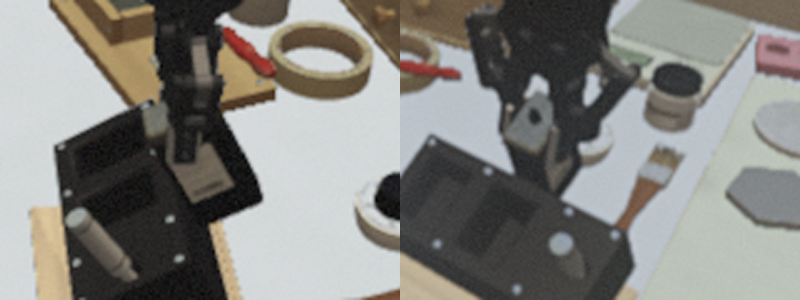

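>>> {"name": "servo_tool", "arguments": {"plan": [[-1, 0, 0, 0, 0.8], [-1, 0, 0, 0, 0.8], [-2, 0, 0, 0, 0.8], [-2, 0, 0, 0, 0.8], [-3, 0, 0, 0, 0.8], [-3, 1, 0, 0, 0.8], [-4, 1, 0, 0, 0.8], [-4, 1, 0, 0, 0.8], [-4, 1, 0, 0, 0.8], [-4, 1, 0, 0, 0.8]]}}

```text
clock: 26.25
position: [0.4798, -0.2551, 0.135]
tool_rot: [3.141, -0.003, -0.185]
force: [7.4, -1.0, -1.7]
grip_width: 0.0315
```

Run:
```python
from h import *
s=bot.observe();print(s["clock"],np.round(s["position"],4),np.round(s["tool_rot"],3),np.round(s["force"],2),np.round(s["moment"],2))
a=bot.grab_frame("side")[180:300,250:410];w=bot.grab_frame("wrist")
cv2.imwrite("pics/s13w.png",w)
cv2.imwrite("pics/s13.png",cv2.resize(a,(800,600),interpolation=2))
```

```text
26.25 [ 0.4798 -0.2551  0.135 ] [ 3.141e+00 -3.000e-03 -1.850e-01] [ 7.38 -1.04 -1.71] [-0.45 -1.88 -0.06]
```

View pics/s13.png

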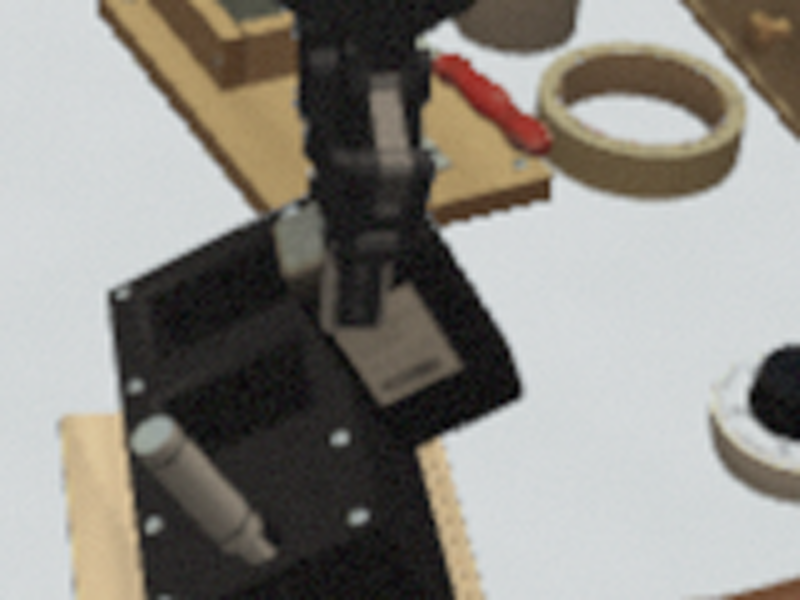

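Run:
```python
from h import *
d=np.load("dock.npz");R=d["R"];c=d["c"];row=R[:,1];X=np.array([row[1],-row[0],0])
s=bot.observe();G=np.array(s["position"]);print("G dock row",(G-c)@row*1000,"X",(G-c)@X*1000)
r0=(G-c)@row-.016
def pt(p):
    o,dd=ray("side",(250+(p[0]+.5)*.2-.5,180+(p[1]+.5)*.2-.5));t=(r0-(o-c)@row)/(dd@row);q=o+t*dd-c;return np.array([q@X,q[2]+c[2]])*1000
for nm,a,b in(("right edge",(450,240),(518,372)),("label R",(408,287),(463,362)),("label L",(345,350),(383,405)),("label bottom",(383,405),(463,362)),("pack bottom",(430,440),(515,398))):
    p,q=pt(a),pt(b);v=q-p;print(nm,np.round(p,1),np.round(q,1),"len",np.linalg.norm(v),"tilt from vertical",np.degrees(np.arctan2(v[0],-v[1])))
```

```text
G dock row -2.1499694529724294 X 36.60332688179291
right edge [ 68.  167.9] [ 97.1 109.3] len 65.34731558445648 tilt from vertical 26.443429098109117
label R [ 55.4 148.7] [ 77.3 114.9] len 40.255959044505936 tilt from vertical 32.90793685096319
label L [ 35.8 122.3] [50.8 96.9] len 29.54012503616957 tilt from vertical 30.54369996104179
label bottom [50.8 96.9] [ 77.3 114.9] len 32.005898655765 tilt from vertical 124.14287134038779
pack bottom [68.8 79.8] [97.2 97.6] len 33.577674901269695 tilt from vertical 121.98945683425215
```

Pack tilt measures ≈30–32°, flush with the dock's back face. Firming the grip, lifting along the bay axis, then shifting 68 mm down-slope over the right bay.

>>> {"name": "servo_tool", "arguments": {"plan": [[0, 0, 0, 0, 0.8], [0, 0, 0, 0, 0.8], [-1, 0, 2, 0, 0.8], [-4, 1, 7, 0, 0.8], [-9, 2, 16, 0, 0.8], [-14, 3, 25, 0, 0.8], [-20, 4, 35, 0, 0.8], [-26, 5, 45, 0, 0.8], [-30, 6, 53, 0, 0.8], [-32, 6, 56, 0, 0.8]], "squeeze": 70}}

```text
clock: 27.18
position: [0.4459, -0.2486, 0.1913]
tool_rot: [-3.141, -0.001, -0.186]
force: [0.4, -0.4, -4.3]
grip_width: 0.0313
```

>>> {"name": "servo_tool", "arguments": {"plan": [[-3, 1, -2, 0, 0.8], [-9, 2, -5, 0, 0.8], [-17, 3, -10, 0, 0.8], [-25, 5, -15, 0, 0.8], [-33, 6, -19, 0, 0.8], [-41, 8, -24, 0, 0.8], [-49, 9, -29, 0, 0.8], [-55, 10, -32, 0, 0.8], [-58, 11, -34, 0, 0.8], [-58, 11, -34, 0, 0.8]]}}

```text
clock: 28.02
position: [0.3877, -0.2374, 0.156]
tool_rot: [-3.141, 0.001, -0.186]
force: [0.4, -0.9, -2.3]
grip_width: 0.0311
```

Run:
```python
from h import *
s=bot.observe();print(s["clock"],np.round(s["position"],4),np.round(s["tool_rot"],3),np.round(s["force"],2),s["grip_width"])
a=bot.grab_frame("side")[180:300,230:390];w=bot.grab_frame("scene")[160:280,280:440]
cv2.imwrite("pics/s14.png",np.hstack([cv2.resize(a,(400,300),interpolation=2),cv2.resize(w,(400,300),interpolation=2)]))
cv2.imwrite("pics/s14w.png",bot.grab_frame("wrist"))
```

```text
28.0167 [ 0.3877 -0.2374  0.156 ] [-3.141e+00  1.000e-03 -1.860e-01] [ 0.45 -0.94 -2.29] 0.031050961294713738
```

View pics/s14.png

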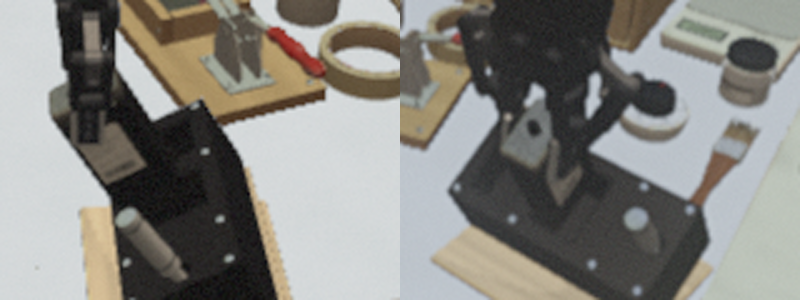

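View pics/s14w.png

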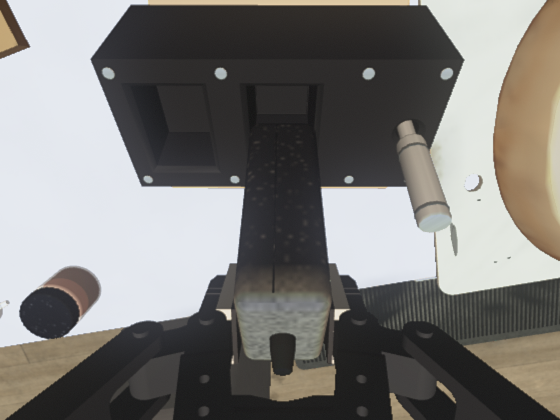

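Run:
```python
from h import *
d=np.load("dock.npz");R=d["R"];c=d["c"]
w=cv2.imread("pics/s14w.png");g=w.max(2).astype(float)
pts=[(108,74),(221,74),(369,74),(447,74),(148,179),(235,179),(349,179)]
ys=[83.2,28.1,-44.8,-83.2,83.2,28.1,-44.8];xs=[36]*4+[-36]*3
im=[]
for u,v in pts:
    yy,xx=np.mgrid[v-6:v+7,u-6:u+7];ww=np.clip(g[v-6:v+7,u-6:u+7]-130,0,None)
    if v==179: ww*= (yy<186)
    im.append([(ww*xx).sum()/ww.sum(),(ww*yy).sum()/ww.sum()])
im=np.array(im);L=np.stack([xs,ys],1).astype(float)
pr=np.array([proj("wrist",c+R@np.array([a/1000,b/1000,0])) for a,b in L]);print("screw px err",np.round(im-pr,1).tolist())
cal=bot.calibration("wrist");K=np.array([[cal["fx"],0,cal["cx"]],[0,cal["fy"],cal["cy"]],[0,0,1]])
ok,rv,tv=cv2.solvePnP(np.c_[L,np.zeros(7)],im,K,None);Rc=cv2.Rodrigues(rv)[0];C=-Rc.T@tv[:,0];print("cam in face frame",C)
T=np.array(cal["T"]);print("cam by calib",R.T@(T[:3,3]-c)*1000)
def at(uv,z):
    dd=Rc.T@np.linalg.inv(K)@np.array([uv[0],uv[1],1.]);return np.round((C+dd*(z-C[2])/dd[2])[:2],1)
for nm,p in(("bay up-left",(247,85)),("bay up-right",(321,85))): print(nm,at(p,-1.5))
for z in(5,10,15,20): print(z,"packbottom L",at((250,125),z),"R",at((316,125),z))
G=np.array(bot.observe()["position"])+[0,0,.022];print("G(22)",R.T@(G-c)*1000,"G(26)",R.T@(G+[0,0,.004]-c)*1000)
for p in[(236,283),(330,283)]: print("pack top edge front", [at(p,z) for z in (100,105,110,115)])
```

```text
screw px err [[-3.8, -2.4], [-2.9, -2.5], [-2.7, -2.5], [-2.3, -2.6], [-2.9, -1.9], [-2.3, -2.0], [-2.0, -2.1]]
cam in face frame [126.44006322  -1.69240815 169.13120235]
cam by calib [126.78534319  -1.02681078 169.3165356 ]
bay up-left [28.6 15.5]
bay up-right [ 28.7 -22.1]
5 packbottom L [ 8.9 14.9] R [  8.9 -20.6]
10 packbottom L [12.5 14.4] R [ 12.5 -20. ]
15 packbottom L [16.  13.9] R [ 16.1 -19.5]
20 packbottom L [19.6 13.4] R [ 19.6 -18.9]
G(22) [ -3.59842547  -2.05406731 105.66447523] G(26) [ -1.59842547  -2.05406731 109.12857685]
pack top edge front [array([ 6.9, 14.9]), array([15.5, 13.7]), array([24.2, 12.5]), array([32.8, 11.3])]
pack top edge front [array([  6.8, -19.9]), array([ 15.5, -18.6]), array([ 24.1, -17.2]), array([ 32.8, -15.9])]
```

Run:
```python
from h import *
a=bot.grab_frame("side");cv2.imwrite("pics/s15.png",a)
cv2.imwrite("pics/s15z.png",cv2.convertScaleAbs(cv2.resize(a[195:275,240:340],(750,600),interpolation=2),alpha=1.6,beta=15))
w=cv2.imread("pics/s14w.png");cv2.imwrite("pics/s15w.png",cv2.convertScaleAbs(cv2.resize(w[70:380,200:360],(400,775),interpolation=2)[:,:],alpha=1.6,beta=15)[:600])
```

```text
(no output)
```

View pics/s15z.png

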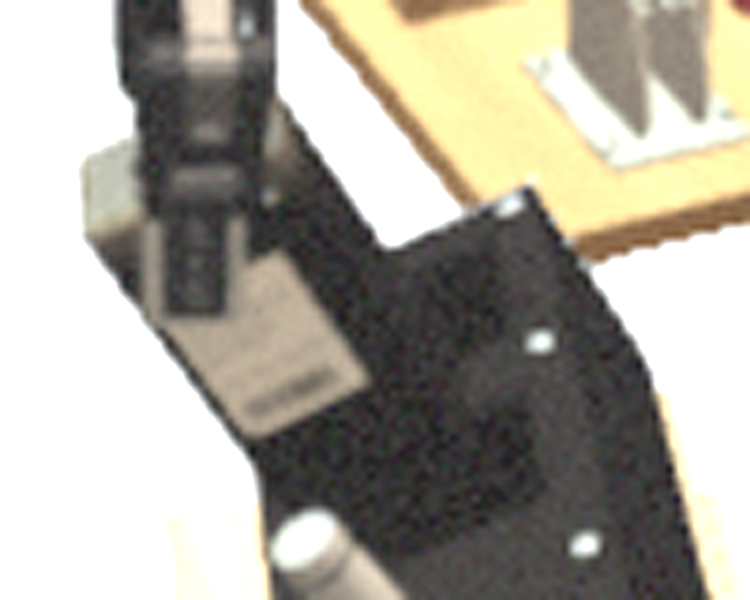

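View pics/s15w.png

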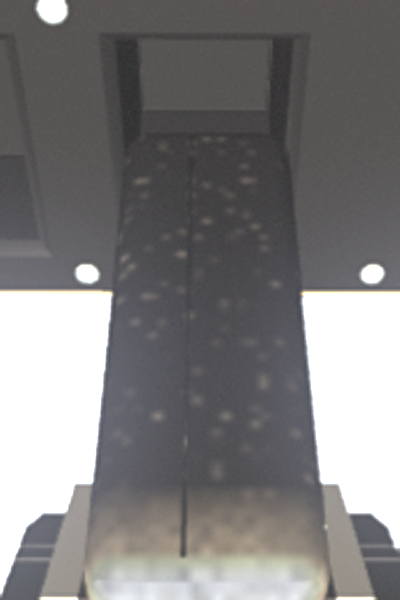

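Run:
```python
from h import *
d=np.load("dock.npz");R=d["R"];c=d["c"];row=R[:,1];X=np.array([row[1],-row[0],0])
G=np.array(bot.observe()["position"]);r0=(G-c)@row-.016
def pt(p,r=r0):
    o,dd=ray("side",(240+(p[0]+.5)/7.5-.5,195+(p[1]+.5)/7.5-.5));t=(r-(o-c)@row)/(dd@row);q=o+t*dd-c;return np.array([q@X,q[2]+c[2]])*1000
for nm,a,b,r in(("label R",(290,252),(370,380),r0),("label bottom",(250,437),(370,380),r0),("left sil near",(90,240),(250,450),r0),("left sil far",(90,240),(250,450),r0+.032),("right sil far",(280,105),(385,250),r0+.032)):
    p,q=pt(a,r),pt(b,r);v=q-p;print(nm,np.round(p,1),np.round(q,1),"len",round(np.linalg.norm(v),1),"tilt",np.degrees(np.arctan2(v[0],-v[1])))
# wrist corrected rays
C=np.array([126.4,-1.7,169.1])
w=cv2.imread("pics/s14w.png")
cal=bot.calibration("wrist");T=np.array(cal["T"])
def rr(uv):
    dd=R.T@ray("wrist",(uv[0]+2.6,uv[1]+2.4))[1];return dd
for uv in((283,123),(283,294),(283,288)):
    dd=rr(uv);print(uv,[(z,round(C[0]+dd[0]*(z-C[2])/dd[2],1)) for z in(10,15,20,25,100,105,110,115,120)])
```

```text
label R [-34.4 171.3] [-15.6 134.4] len 41.4 tilt 27.01622154907681
label bottom [-42.4 119.2] [-15.6 134.4] len 30.8 tilt 119.56581665289879
left sil near [-78.1 176.6] [-42.3 115.4] len 70.9 tilt 30.299246967279355
left sil far [-76.8 152.5] [-39.3  88.3] len 74.2 tilt 30.299246967279373
right sil far [-34.1 188.2] [ -9.1 146.5] len 48.6 tilt 30.983163357674933
(283, 123) [(10, np.float64(13.4)), (15, np.float64(17.0)), (20, np.float64(20.5)), (25, np.float64(24.1)), (100, np.float64(77.3)), (105, np.float64(80.9)), (110, np.float64(84.4)), (115, np.float64(88.0)), (120, np.float64(91.5))]
(283, 294) [(10, np.float64(-168.9)), (15, np.float64(-159.6)), (20, np.float64(-150.3)), (25, np.float64(-141.0)), (100, np.float64(-1.8)), (105, np.float64(7.4)), (110, np.float64(16.7)), (115, np.float64(26.0)), (120, np.float64(35.3))]
(283, 288) [(10, np.float64(-158.2)), (15, np.float64(-149.2)), (20, np.float64(-140.3)), (25, np.float64(-131.3)), (100, np.float64(2.8)), (105, np.float64(11.7)), (110, np.float64(20.7)), (115, np.float64(29.6)), (120, np.float64(38.6))]
```

Side-view edges give ≈30° tilt. Pack is in line with the right bay to ~2 mm, within the chamfer. Lowering gently into the mouth.

>>> {"name": "servo_tool", "arguments": {"plan": [[2, 0, -2, 0, 0.8], [4, -1, -5, 0, 0.8], [6, -1, -8, 0, 0.8], [7, -1, -11, 0, 0.8], [9, -2, -14, 0, 0.8], [11, -2, -17, 0, 0.8], [12, -2, -19, 0, 0.8], [13, -3, -21, 0, 0.8], [14, -3, -23, 0, 0.8], [15, -3, -25, 0, 0.8]], "squeeze": 45}}

```text
clock: 29.05
position: [0.4035, -0.2408, 0.1311]
tool_rot: [3.142, -0.0, -0.185]
force: [-0.3, 0.0, -2.7]
grip_width: 0.0311
```

Run:
```python
from h import *
s=bot.observe();print(s["clock"],np.round(s["position"],4),np.round(s["force"],2),np.round(s["moment"],2))
w=bot.grab_frame("wrist");cv2.imwrite("pics/s16.png",cv2.convertScaleAbs(w,alpha=1.5,beta=15))
```

```text
29.05 [ 0.4035 -0.2408  0.1311] [-0.27  0.02 -2.69] [-0.01  0.07 -0.02]
```

View pics/s16.png

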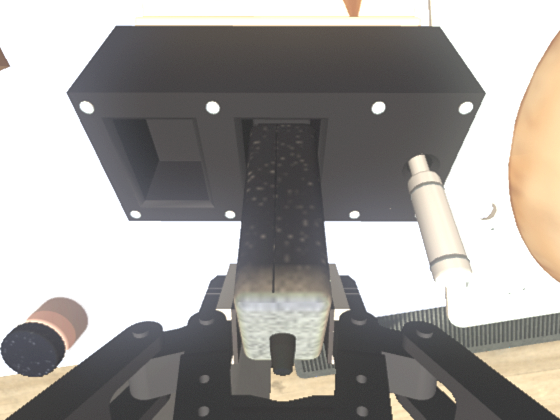

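>>> {"name": "servo_tool", "arguments": {"plan": [[1, 0, -1, 0, 0.8], [1, 0, -2, 0, 0.8], [2, 0, -3, 0, 0.8], [2, 0, -4, 0, 0.8], [3, -1, -5, 0, 0.8], [3, -1, -6, 0, 0.8], [4, -1, -7, 0, 0.8], [5, -1, -8, 0, 0.8], [5, -1, -9, 0, 0.8], [6, -1, -10, 0, 0.8]]}}

```text
clock: 29.93
position: [0.4094, -0.2416, 0.1212]
tool_rot: [-3.142, 0.0, -0.185]
force: [0.3, -0.2, -3.2]
grip_width: 0.0312
```

Run:
```python
from h import *
s=bot.observe();print(s["clock"],np.round(s["position"],4),np.round(s["force"],2),np.round(s["moment"],2))
w=bot.grab_frame("wrist");a=bot.grab_frame("side")[180:300,230:390]
cv2.imwrite("pics/s17.png",cv2.convertScaleAbs(np.hstack([cv2.resize(a,(400,300),interpolation=2),cv2.resize(w,(400,300))]),alpha=1.5,beta=15))
```

```text
29.9333 [ 0.4094 -0.2416  0.1212] [ 0.3  -0.17 -3.25] [-0.01  0.01  0.06]
```

View pics/s17.png

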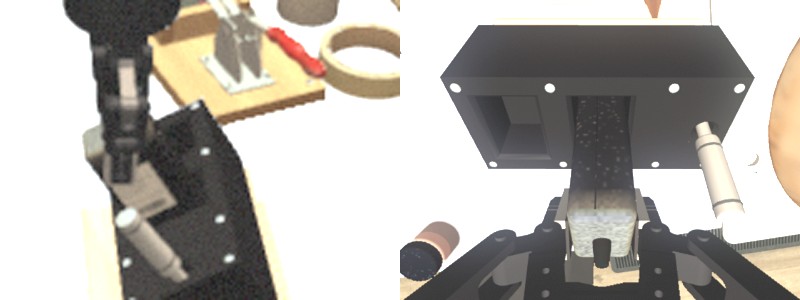

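>>> {"name": "servo_tool", "arguments": {"plan": [[1, 0, -2, 0, 0.8], [2, 0, -4, 0, 0.8], [4, -1, -7, 0, 0.8], [5, -1, -9, 0, 0.8], [6, -1, -11, 0, 0.8], [7, -1, -13, 0, 0.8], [8, -2, -15, 0, 0.8], [10, -2, -17, 0, 0.8], [11, -2, -19, 0, 0.8], [12, -2, -21, 0, 0.8]]}}

```text
clock: 30.87
position: [0.4216, -0.2436, 0.1001]
tool_rot: [-3.142, -0.0, -0.185]
force: [-0.4, -0.5, -2.6]
grip_width: 0.0311
```

>>> {"name": "servo_tool", "arguments": {"plan": [[1, 0, -1, 0, 0.8], [1, 0, -2, 0, 0.8], [2, 0, -3, 0, 0.8], [2, 0, -4, 0, 0.8], [3, -1, -5, 0, 0.8], [3, -1, -6, 0, 0.8], [4, -1, -7, 0, 0.8], [4, -1, -7, 0, 0.8], [4, -1, -7, 0, 0.8], [4, -1, -7, 0, 0.8]]}}

```text
clock: 31.7
position: [0.4254, -0.2446, 0.0933]
tool_rot: [3.142, -0.0, -0.185]
force: [1.0, 0.0, -3.1]
grip_width: 0.0307
```

Run:
```python
from h import *
s=bot.observe();print(s["clock"],np.round(s["position"],4),np.round(s["force"],2),np.round(s["moment"],2))
w=bot.grab_frame("wrist");a=bot.grab_frame("side")[180:300,230:390]
cv2.imwrite("pics/s18.png",cv2.convertScaleAbs(np.hstack([cv2.resize(a,(400,300),interpolation=2),cv2.resize(w,(400,300))]),alpha=1.5,beta=15))
```

```text
31.7 [ 0.4254 -0.2446  0.0933] [ 0.96  0.01 -3.08] [-0.03  0.03  0.03]
```

View pics/s18.png

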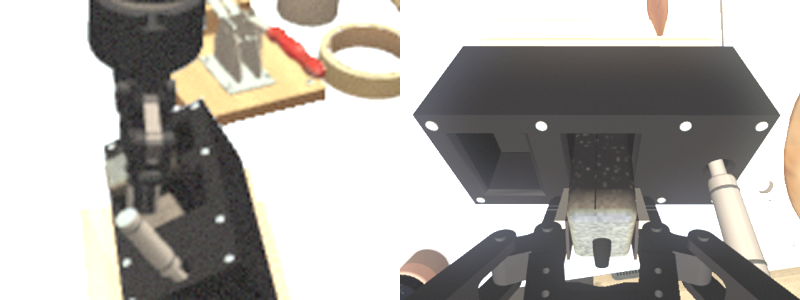

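>>> {"name": "servo_tool", "arguments": {"plan": [[0, 0, -1, 0, 0.8], [1, 0, -1, 0, 0.8], [1, 0, -2, 0, 0.8], [1, 0, -2, 0, 0.8], [2, 0, -3, 0, 0.8], [2, 0, -3, 0, 0.8], [2, 0, -4, 0, 0.8], [2, 0, -4, 0, 0.8], [2, 0, -4, 0, 0.8], [2, 0, -4, 0, 0.8]]}}

```text
clock: 32.63
position: [0.4274, -0.2446, 0.0893]
tool_rot: [-3.142, 0.0, -0.185]
force: [-0.1, -0.7, -3.1]
grip_width: 0.0315
```

>>> {"name": "servo_tool", "arguments": {"plan": [[0, 0, -1, 0, 0.8], [0, 0, -1, 0, 0.8], [1, 0, -1, 0, 0.8], [1, 0, -2, 0, 0.8], [1, 0, -2, 0, 0.8], [1, 0, -2, 0, 0.8], [1, 0, -2, 0, 0.8], [1, 0, -2, 0, 0.8], [1, 0, -2, 0, 0.8], [1, 0, -2, 0, 0.8]]}}

```text
clock: 33.47
position: [0.4271, -0.2446, 0.0883]
tool_rot: [-3.14, 0.001, -0.186]
force: [-17.0, 8.6, 40.8]
grip_width: 0.0311
```

Bottomed out: 41 N along the bay axis at the predicted depth (TCP z≈88). Easing off and releasing.

>>> {"name": "servo_tool", "arguments": {"plan": [[-1, 0, 1, 0, 0.8], [-1, 0, 2, 0, 0.8], [-1, 0, 2, 0, 0.6], [-1, 0, 2, 0, 0.3], [-1, 0, 2, 0, 0.1], [-1, 0, 2, 0, -0.1], [-1, 0, 2, 0, -0.1], [-1, 0, 10, 0, -0.1], [-1, 0, 25, 0, -0.1], [-1, 0, 45, 0, -0.1]]}}

```text
clock: 34.3
position: [0.4268, -0.2446, 0.1326]
tool_rot: [-3.142, 0.002, -0.186]
force: [0.4, 0.4, 0.9]
grip_width: 0.0475
```

>>> {"name": "servo_tool", "arguments": {"plan": [[0, 0, 25, 0, -0.1], [0, 0, 50, 0, -0.1], [-5, 5, 75, 0, -0.1], [-10, 20, 90, 0, -0.1], [-10, 40, 95, 0, -0.1], [-10, 60, 100, 0, -0.1], [-10, 80, 100, 0, -0.1], [-10, 100, 100, 0, -0.1], [-10, 110, 100, 0, -0.1], [-10, 110, 100, 0, -0.1]]}}

```text
clock: 35.13
position: [0.4175, -0.1327, 0.2326]
tool_rot: [-3.141, 0.0, -0.183]
force: [0.8, 0.1, -0.1]
grip_width: 0.0469
```

Run:
```python
from h import *
s=bot.observe();print(s["clock"],np.round(s["position"],4),np.round(s["force"],2),s["grip_width"])
a=bot.grab_frame("side");w=bot.grab_frame("scene");cv2.imwrite("pics/f_side.png",a);cv2.imwrite("pics/f_scene.png",w)
a=a[200:320,240:400];w=w[180:300,285:445]
cv2.imwrite("pics/s19.png",cv2.convertScaleAbs(np.hstack([cv2.resize(a,(400,300),interpolation=2),cv2.resize(w,(400,300),interpolation=2)]),alpha=1.4,beta=15))
```

```text
35.1333 [ 0.4175 -0.1327  0.2326] [ 0.81  0.07 -0.11] 0.04686735606791101
```

View pics/s19.png

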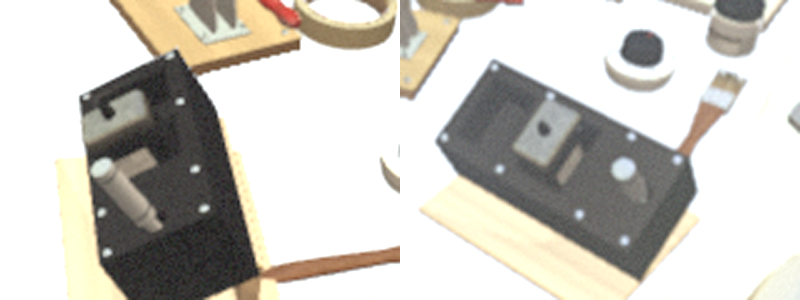

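Run:
```python
import cv2,numpy as np
a=cv2.imread("pics/f_side.png")[225:275,260:315];w=cv2.imread("pics/f_scene.png")[205:255,315:370]
cv2.imwrite("pics/s20.png",cv2.convertScaleAbs(np.hstack([cv2.resize(x,(396,360),interpolation=2) for x in(a,w)]),alpha=1.4,beta=15))
```

```text
(no output)
```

View pics/s20.png

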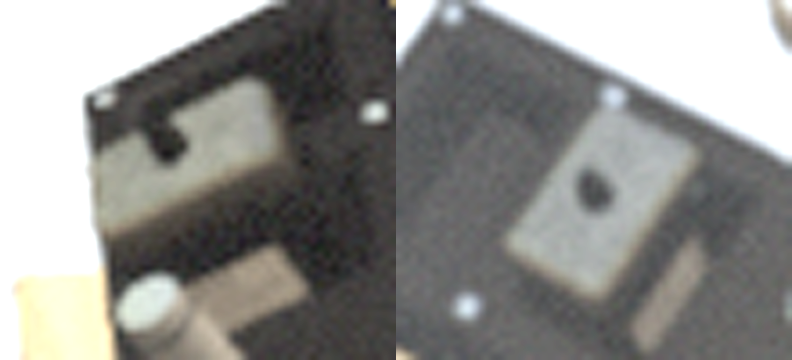

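Run:
```python
from h import *
d=np.load("dock.npz");R=d["R"];c=d["c"]
S=[(109,242),(212,108),(302,150),(204,300)];D=[(95,155),(265,80),(282,155),(105,232)]
P=[]
for a,b in zip(S,D):
    X,e=tri("scene",(315+(a[0]+.5)/7.2-.5,205+(a[1]+.5)/7.2-.5),"side",(260+(b[0]+.5)/7.2-.5,225+(b[1]+.5)/7.2-.5));q=R.T@(X-c)*1000;P.append(q);print(np.round(q,1),round(e*1000,1))
P=np.array(P);print("mean",P.mean(0));n=np.cross(P[1]-P[3],P[0]-P[2]);n/=np.linalg.norm(n);print("normal",n*np.sign(n[2]))
# rod top
s=cv2.imread("pics/f_side.png")
```

```text
[-24.7  12.8  37.2] 0.2
[21.1 11.9 35.3] 1.3
[ 21.8 -15.3  34.4] 0.0
[-25.2 -16.8  37. ] 1.8
mean [-1.74244205 -1.84537983 35.97465073]
normal [ 0.04865576 -0.02061071  0.99860293]
```

Run:
```python
from h import *
d=np.load("dock.npz");R=d["R"];c=d["c"]
X,e=tri("scene",(374.4,247.2),"side",(281.0,267.0));print("rod top",R.T@(X-c)*1000,e*1000)
print(bot.job_done())
```

```text
rod top [ -5.88593398 -74.24679969  58.2867478 ] 0.11446746161696525
the job is handed in; nothing more can be done
None
```

I felt the right bay with the rod and it is clear. The rod is back in its hole and the power pack is fully home in that bay, released. I handed the job in at about 35 s of the 59 s allowed; the hand-in reports no verdict.

**What I did**
- **Feeling the bay:** the rod tip passed 36 mm without resistance and met the bottom at about 58 mm, so the spacer is in the left bay.
- **Rod:** I put it back in its hole and let go.
- **Pack:** I picked it up cord end up and tilted it to about 30° in the jaws by pressing it flat against the back of the dock. I then lowered it into the right bay until it stopped with about 41 N along the bay axis, and let go.

**Last checks**
- **Pack height:** the top measures about 36 mm above the plane of the dock's screws, or about 37.5 mm above the face by my estimate of the screw height. Fully home should be 40 mm, and on the spacer it would be 62 mm.
- **Pack alignment:** it is out of line by about 0.05 rad and within 2 mm sideways.
- **Rod:** its top measures about 58 mm above the screw plane, against about 60 mm at the start. That matches fully down, within camera error.
- **Arm:** it is clear of everything.

**Disagreement:** before the pack went in, the wrist camera put it 3–4 mm further down the slope than the side camera and the arm's own position did. It went in without touching the sides, so this did not matter.

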